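# Key a chain sprocket onto a gearbox shaft

## Robot

A 6-joint arm with a two-finger parallel gripper is mounted at the origin on the work surface; the furniture and walls round the work are solid. World frame = base frame: x ahead of the robot, y to its left, z up, the work surface at z = 0. Lengths are in m, angles in rad, forces in N, time in s.
With the tool pointing down it reaches from about 0.375 to 0.975 m from the base axis. Payload 3.8 kg.
Tool frame: the origin (TCP) lies where the fingers leave the gripper's body, on its centre line; the fingertips stand 73 mm ahead of it and the grasp point (between the pads) lies 54 mm ahead of it; z points along the fingers, y is the line along which they close (so a half turn about z gives the same grasp; the last joint's range is limited). The gripper opens to 85 mm and grips with 20 to 120 N. Pads are 22 mm wide; open, the fingers measure 114 mm over their backs; the gripper's body (76 mm by 85 mm) begins 54 mm behind the grasp point. The pads swing forward as they close: fully open they stand 13 mm farther back than shut.
Start: joints at [1.312, 0.264, 1.604, -0, 1.274, -0.037], TCP at [0.148, 0.658, 0.304] pointing down, gripper open.
Joint ranges: [-2.63, 2.63], [-0.94, 2.18], [0.31, 2.57], [-1.31, 4.45], [0, 2.66], [-2.55, 2.55]. Speed limits (rad/s): [2.57, 2.57, 3.14, 3.14, 3.14, 3.14].

## Interface

Orientations are given as a rotation vector (axis times angle).
In Python, from workcell import read_state, viewer, bot gives the robot as it stands.
- The arm moves only by the tool jog_arm, never from a script. Its argument "increments" is a list that holds one entry, the list of rows, each a list of 7 numbers: the shift along the tool's x, y, z in units of 30 mm (1.0 is 30 mm), then the turn, a rotation vector about the tool's x, y, z in units of 6 degrees (1.0 is 6 degrees), then the opening, from -1 (shut) to 1 (fully open). A call has exactly 5 rows; each row shifts and turns the commanded pose from where the row before left it, along the tool's axes as they then stand; what a row does not reach is not made up. A row lasts 1/12 s, in which the tool goes at most 41.7 mm and 7.16 degrees, less where a joint would pass 70% of its speed; a pose out of reach is approached as far as the arm can. A call is refused whole if a number of a shift passes 1 or a number of a turn 1, either way. A call with a gripper value outside its range is refused whole. The fingers move at their own pace and stop on an object; "force" is the grip in N (left out, the last holds). Time passes only in rows, so rows that do not move let the fingers close, or fill a call up. It gives the time, the measured TCP pose, the force, the opening and the grip force at its end, in the units of the state.
- read_state(): the state, without advancing time (a new reading comes with each control period).
- viewer.read_camera(name): name is "side" or "top"; returns (picture, depth): 420x560x3 uint8, blue, green, red; 420x560 float32, m along the optical axis (not along the pixel's ray), 0 where there is no reading.
- viewer.camera_params(name): a dict with "fx", "fy", "cx", "cy" (pixels), "R" (3x3) and "t" (3): a world point X has camera coordinates R X + t. Camera axes: x right, y down, z forward; pixel columns grow to the right and rows downward; lengths in m; the calibration is good to about 2 mm. A picture is of the moment at which its call begins. camera_params takes no time and is no camera call.
- bot.finish_job(): hands the job in; it is judged then, once.
The state is a dict: "time": time; "q": joint angles; "joint_vel": joint speeds; "joint_torque": joint torques, N m; "tool_pos": TCP position; "tcp_rot": TCP orientation; "wrist_force": force on the tool from outside, world axes, zero at the start; "torque": the same for the moment, N m; "width": opening from 0.0 (shut) to 1.0 (fully open); "grip_force": force on a finger pad.
Only numpy, scipy, OpenCV 4.12 (cv2) and the standard library are available. Lean on these libraries where they do the work, as an engineer would, in place of code of your own. Each camera call takes 0.05 s, during which the arm holds its last target. There are 200 camera calls.

## Task

Fit the chain sprocket to the gearbox's output shaft: drop the short round-ended key into the keyseat in the shaft so that it lies flat on the bottom, then take the sprocket from its wooden cradle and slide it onto the shaft, toothed side first and keyway over the key, until it is fully home against the shaft's shoulder; then let go. It is a sliding fit, so feel the parts in with light pressure and never force or knock them.

Things in the scene. Friction and masses are not known exactly. Their poses are not given: they have to be found in the camera images.
- gearbox: Grey gearbox bolted to the bench, 110 x 86 mm, 138 mm high (foot 150 x 104 mm), motor at its back (+x). Origin on the bench under its middle. Its bright steel output shaft is level, 100 mm above the bench, and sticks out along +y, to the robot's left: first a 52 mm collar, whose outer face is the shoulder, 70 mm from the origin, then the 36 mm shaft, to 136 mm.
- keyseat (a point): Middle of the flat floor of the keyseat, a round-ended slot along the shaft, 47 mm long, 11 mm wide, 5.5 mm deep, closed at both ends. y: along the shaft to its free end; z: out of the slot. The shaft's axis passes through z = -12.5 mm, the shoulder is at y = -27 mm, the free end (2 mm chamfer) at y = +39 mm. z leans up to 0.22 rad sideways from upright at the start.
- shaft (a joint): Angle of the output shaft about its axis (rad): 0 with the keyseat straight up; positive leans the keyseat to the gearbox's +x side (away from the robot). It turns stiffly (0.25 N m, about 14 N at its surface) and stays where it is left.
- key_center (a point): Centre of the short key: plain steel bar 10 x 10 mm, 45 mm long (y) with half-round ends seen from above, 35 g, lying on the plywood board with z up, centre 35 mm above the bench. Seated, it is half sunk in the slot, its centre 5 mm above the slot's floor, with 0.5 mm to spare on either side and 1 mm at either end.
- board: Plywood board 180 x 120 mm, 30 mm thick, lying fixed on the bench to the robot's right, with two loose keys on it. Origin on the bench under its middle.
- long_key_center (a point): Centre of another key, 10 x 10 x 68 mm, also on the plywood board; too long for this keyseat and not needed. The two keys may lie in either place.
- sprocket_boss (a point): Centre of the boss of the grey steel sprocket (0.4 to 0.63 kg), on its axis. The boss is round, 58 mm across, 42 mm long. y: along the axis, away from the toothed plate; z: to the middle of the keyway. Boss ends at y = +21 and -21 mm. In the cradle the axis is level, 68 mm above the bench, keyway up. Fully home it is 2 mm from the keyseat point along that point's +y.
- sprocket_face (a point): Centre of the plate-side face of the sprocket, on its axis, 29 mm from the boss's centre; axes as there. The plate has 20 teeth, is 86 mm over the tips and 8 mm thick. This face goes onto the shaft first and seats on the shoulder. The through bore is 37.5 mm in diameter, its keyway 11.5 mm wide with the roof 23.5 mm from the axis, 1 mm above a seated key.
- cradle: Wooden cradle fixed to the bench: a board 110 x 90 x 18 mm with a vee block (36 mm wide in x, 36 mm long in y, top edges 45 mm above the bench) under the boss. Origin on the bench under its middle, y along the sprocket's axis. The boss can be gripped across its diameter from above, upright or leaning about the axis.
Things that resemble listed ones, but are neither listed nor needed, are in the scene too. Leave any green look-alike of the part that bears sprocket_boss alone.

How it is judged:
By the outcome, as a careful person would: the job done as asked, in the order asked, and still so for the second after the job is handed in, with the robot touching nothing.
It also fails if it takes over 72 s, if anything falls off the work surface, if the arm or the gripper's body presses on something with over 40 N, if the wrist force passes 120 N, or if a joint passes its speed limit or range.

## Working session

There is one attempt and no reset: what is moved stays moved. The work goes in short steps, Python scripts to look and compute and a tool call to move; the robot and the scene stay as the last step left them, time stands still between calls to the robot, and variables do not carry over. Pictures are saved under pics/ and viewed, at most 10 in all, crops included, and the job is handed in when it is done.

Besides the shell and the picture viewer there is one more tool, called after "Call:" as name(argument=value, ...), one argument or row to a line, values as JSON. jog_arm: Moves the arm, as the interface text tells. Its arguments: {"type":"object","properties":{"increments":{"type":"array","items":{"type":"array","items":{"type":"array","items":{"type":"number"}}}},"force":{"type":"number"}},"required":["increments"]}

```bash
mkdir -p pics; ls; python3 - <<'E'
from workcell import read_state, viewer, bot
import cv2,numpy as np
print(read_state())
for n in("top","side"):
    p,d=viewer.read_camera(n); cv2.imwrite(f"pics/{n}0.png",p); np.save(f"pics/{n}0.npy",d)
    print(n,viewer.camera_params(n))
E
```

```text
pics
{'time': 0.0, 'q': array([ 1.31211836e+00,  2.64788660e-01,  1.60541179e+00,  4.73474094e-05,
        1.27371106e+00, -3.68911640e-02]), 'joint_vel': array([ 0.00011018, -0.00041315, -0.00123838, -0.00038215,  0.00048692,
        0.00024759]), 'joint_torque': array([-5.27933844e-04, -5.15095711e+01, -3.67323017e+01, -5.08600948e-07,
        1.25078540e-02,  2.70918537e-05]), 'tool_pos': array([0.14831552, 0.65790297, 0.30251752]), 'tcp_rot': array([-0.34764705, -3.12190752,  0.00359183]), 'wrist_force': array([ 0.45359456, -0.70841317, -0.33833153]), 'torque': array([-0.00152584,  0.01779353, -0.00966317]), 'grip_force': 0.0, 'width': 0.997914181947905}
top {'fx': 438.73212657250457, 'fy': 438.73212657250457, 'cx': 278.0768176186773, 'cy': 210.2574184970964, 'R': array([[-0.01104005, -0.99992342, -0.00559285],
       [-0.99299128,  0.01162137, -0.11761487],
       [ 0.11767086,  0.00425518, -0.99304353]]), 't': array([-0.00233618,  0.43781176,  1.03776064])}
side {'fx': 421.7074524296616, 'fy': 421.7074524296616, 'cx': 276.2345611357751, 'cy': 208.87178377480092, 'R': array([[-0.99351357, -0.11295538, -0.01311011],
       [-0.04298571,  0.47979665, -0.87632608],
       [ 0.10527594, -0.8700783 , -0.48153995]]), 't': array([0.42518706, 0.08512359, 0.90268421])}
```

View pics/top0.png

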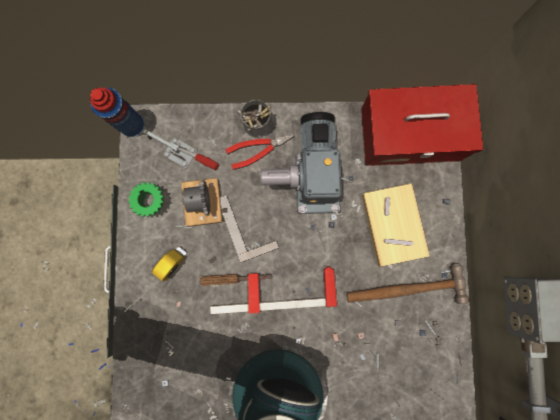

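View pics/side0.png

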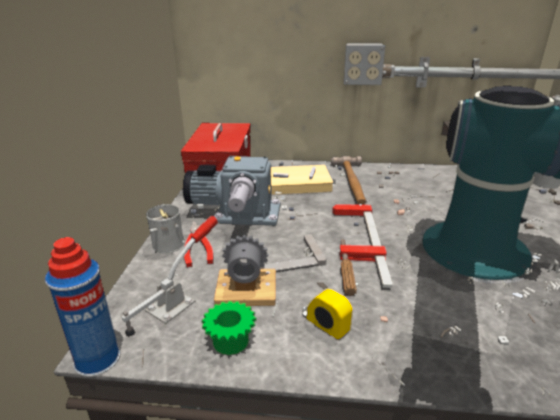

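```bash
cat > h.py <<'E'
import numpy as np,cv2
from workcell import read_state, viewer, bot
from scipy.spatial.transform import Rotation as Ro
def cam(n):
    c=viewer.camera_params(n); K=np.array([[c['fx'],0,c['cx']],[0,c['fy'],c['cy']],[0,0,1]]); return K,np.array(c['R']),np.array(c['t'])
def proj(n,X):
    K,R,t=cam(n); p=(R@np.atleast_2d(X).T).T+t; p=p@K.T; return p[:,:2]/p[:,2:]
def plane(n,px,z):
    K,R,t=cam(n); r=R.T@np.linalg.inv(K)@np.array([*px,1.]); o=-R.T@t; return o+r*(z-o[2])/r[2]
def cloud(n,d):
    K,R,t=cam(n); v,u=np.mgrid[:d.shape[0],:d.shape[1]]
    P=np.stack([u,v,np.ones_like(u)],-1)@np.linalg.inv(K).T*d[...,None]; return (P-t)@R
def crop(img,x,y,w,h,s):
    return cv2.resize(img[y:y+h,x:x+w],None,fx=s,fy=s,interpolation=cv2.INTER_CUBIC)
def mv(P,rot=None):
    """tool-frame delta to target P (rot vec)"""
    s=read_state(); R=Ro.from_rotvec(s['tcp_rot']); 
    d=R.inv().apply(np.array(P)-s['tool_pos'])/.03
    a=(R.inv()*Ro.from_rotvec(rot)).as_rotvec()/np.radians(6) if rot is not None else 0
    return d.round(3),np.round(a,3)
E
python3 - <<'E'
from h import *
t=cv2.imread("pics/top0.png");s=cv2.imread("pics/side0.png")
a=crop(t,358,182,80,60+30,5) #400x450
b=crop(t,250,150,80,50,5); 
m=np.zeros((600,800,3),np.uint8)
m[:450,:400]=a; m[:250,400:]=b; m[250:550,400:]=crop(t,170,170,80,60,5)
cv2.imwrite("pics/m1.png",m)
m=np.zeros((600,800,3),np.uint8)
m[:350,:]=crop(s,205,150,160,70,5); m[350:600,:400]=crop(s,205,225,80,50,5); 
m[350:600,400:]=crop(s,260,160,80,50,5)
cv2.imwrite("pics/m2.png",m)
dt=np.load("pics/top0.npy"); C=cloud("top",dt)
for u,v in[(388,207),(398,242),(275,177),(198,198),(210,198),(320,170),(420,255),(300,177)]: print(u,v,C[v,u].round(4))
E
```

```text
388 207 [ 0.4404 -0.2692  0.0439]
398 242 [ 0.357  -0.2902  0.0411]
275 177 [ 0.5019 -0.0017  0.117 ]
198 198 [0.4595 0.1739 0.0968]
210 198 [0.4707 0.1591 0.0193]
320 170 [ 0.5117 -0.1003  0.1403]
420 255 [ 0.326  -0.3443  0.0294]
300 177 [ 0.4978 -0.0567  0.1342]
```

View pics/m1.png

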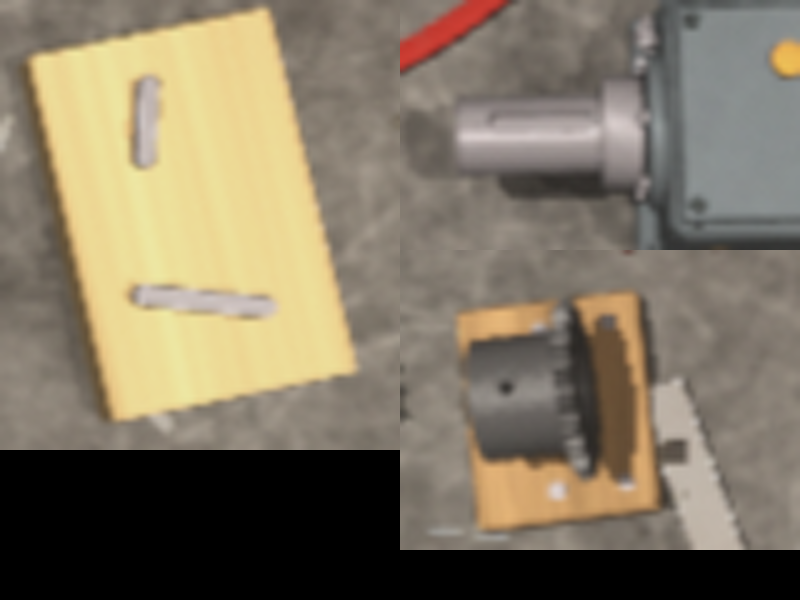

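View pics/m2.png

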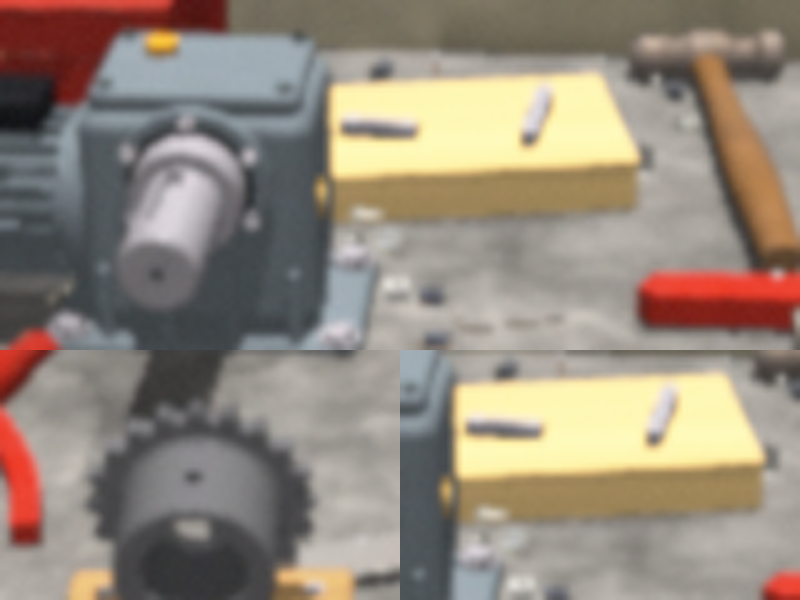

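```bash
cat > meas.py <<'E'
from h import *
from scipy.optimize import least_squares
def cyl(P,r,z0,x0,y0,free_z=True):
    # axis near +y through (x0+.., y, z): params x, yaw, z
    def f(p):
        d=np.array([-np.sin(p[1]),np.cos(p[1]),0]); q=P-[p[0],y0,p[2]]
        return np.linalg.norm(np.cross(q,d),axis=1)-r
    s=least_squares(f,[x0,0,z0],loss='soft_l1',f_scale=.001)
    return s.x,f(s.x)
for n in("top","side"):
    d=np.load(f"pics/{n}0.npy");g=cv2.cvtColor(cv2.imread(f"pics/{n}0.png"),6); C=cloud(n,d)
    print("==",n)
    for nm,r,z,x0,y0,ya,yb in(("shaft",.018,.1,.495,.0,-.025,.025),("boss",.029,.068,.46,.175,.16,.195)):
        m=(abs(C[...,0]-x0)<.04)&(C[...,1]>ya)&(C[...,1]<yb)&(C[...,2]>z-.0)&(C[...,2]<z+r+.006)
        P=C[m]; p,res=cyl(P,r,z,x0,y0); 
        print(nm,m.sum(),"x@y0,yaw,z",p.round(4),"rms",res.std().round(4))
        a=np.array([-np.sin(p[1]),np.cos(p[1]),0]); q=P-[p[0],y0,p[2]]; al=q@a; ph=np.arctan2(q@np.array([np.cos(p[1]),np.sin(p[1]),0]),q[:,2])
        if nm=="shaft":
            b=np.round(ph/.1)
            for k in np.unique(b): s=b==k; print("  phi %.1f n %d res %.1f mm  grey %.0f"%(k*.1,s.sum(),1e3*np.median(res[s]),np.median(g[m][s])))
        m2=(np.abs((C-[p[0],y0,p[2]])@np.array([np.cos(p[1]),np.sin(p[1]),0]))<.02)&(C[...,2]>z+.0)&(abs(C[...,1]-y0)<.1)
        w=(C[m2]-[p[0],y0,p[2]]); al=w@a; b=np.round(al/.004)
        print("  along:",[(round(y0+k*.004,3),round(float(np.max(w[b==k][:,2]+p[2])),3)) for k in np.unique(b)])
    # keys
    m=(abs(C[...,0]-.44)<.035)&(abs(C[...,1]+.27)<.03)
    yy=g.copy(); hsv=cv2.cvtColor(cv2.imread(f"pics/{n}0.png"),cv2.COLOR_BGR2HSV)
    k=m&(hsv[...,1]<70)&(C[...,2]>.028)
    v,u=np.nonzero(k); rc=cv2.minAreaRect(np.stack([u,v],1).astype(np.float32)); print("key px",k.sum(),rc, "med z",np.median(C[k][:,2]))
    W=np.array([plane(n,(a,b),.04) for a,b in zip(u,v)],np.float32)[:,:2]*1000; rc=cv2.minAreaRect(W); print(" mm",rc, W.mean(0), np.degrees(np.arctan2(*(np.linalg.svd(W-W.mean(0))[2][0][::-1]))))
E
python3 meas.py
```

```text
== top
shaft 349 x@y0,yaw,z [0.5052 0.0014 0.0995] rms 0.0024
  phi -1.5 n 1 res -1.5 mm  grey 76
  phi -1.4 n 2 res -0.8 mm  grey 74
  phi -1.3 n 10 res -0.5 mm  grey 76
  phi -1.2 n 6 res 0.1 mm  grey 92
  phi -1.1 n 10 res -0.3 mm  grey 100
  phi -1.0 n 11 res 0.5 mm  grey 110
  phi -0.9 n 18 res -0.4 mm  grey 121
  phi -0.8 n 11 res 0.0 mm  grey 126
  phi -0.7 n 14 res 0.6 mm  grey 136
  phi -0.6 n 16 res -0.1 mm  grey 145
  phi -0.5 n 15 res 1.8 mm  grey 147
  phi -0.4 n 18 res 0.8 mm  grey 157
  phi -0.3 n 22 res 0.3 mm  grey 176
  phi -0.2 n 22 res 1.3 mm  grey 201
  phi -0.1 n 4 res 1.9 mm  grey 190
  phi -0.0 n 18 res -4.3 mm  grey 185
  phi 0.1 n 15 res -3.1 mm  grey 171
  phi 0.2 n 13 res -4.5 mm  grey 169
  phi 0.3 n 16 res -2.8 mm  grey 163
  phi 0.4 n 13 res -1.4 mm  grey 130
  phi 0.5 n 32 res -0.9 mm  grey 139
  phi 0.6 n 11 res 0.9 mm  grey 132
  phi 0.7 n 13 res -0.3 mm  grey 131
  phi 0.8 n 14 res 0.7 mm  grey 124
  phi 0.9 n 8 res 0.4 mm  grey 118
  phi 1.0 n 5 res 1.0 mm  grey 107
  phi 1.1 n 5 res 1.0 mm  grey 103
  phi 1.2 n 5 res 0.7 mm  grey 105
  phi 1.3 n 1
[... 3715 characters left out ...]
(0.151), 0.102), (np.float64(0.155), 0.104), (np.float64(0.159), 0.11), (np.float64(0.163), 0.113), (np.float64(0.167), 0.112), (np.float64(0.171), 0.11), (np.float64(0.175), 0.109), (np.float64(0.179), 0.101), (np.float64(0.183), 0.098), (np.float64(0.187), 0.099), (np.float64(0.191), 0.099), (np.float64(0.195), 0.098), (np.float64(0.199), 0.099), (np.float64(0.203), 0.099), (np.float64(0.207), 0.1), (np.float64(0.211), 0.098), (np.float64(0.215), 0.094), (np.float64(0.219), 0.084)]
key px 96 ((284.0, 176.0), (8.0, 22.0), 90.0) med z 0.03668624447754884
 mm ((435.1514892578125, -253.45916748046875), (59.5709114074707, 52.981388092041016), 6.871540546417236) [ 439.82492 -258.8902 ] 155.25339
```

```bash
cat > meas2.py <<'E'
from h import *
t=cv2.imread("pics/top0.png");s=cv2.imread("pics/side0.png")
for n,im,(x,y,w,h) in(("top",t,(378,192,22,30)),("side",s,(270,169,22,13))):
    S=cv2.cvtColor(im,cv2.COLOR_BGR2HSV)[y:y+h,x:x+w,1].astype(float)
    a=np.clip((np.median(S)-S)/(np.median(S)-S.min()),0,1); a[a<.25]=0
    v,u=np.nonzero(a); wt=a[v,u]; W=np.array([plane(n,(i+x,j+y),.035) for i,j in zip(u,v)])[:,:2]
    c=(W*wt[:,None]).sum(0)/wt.sum(); D=W-c; e,V=np.linalg.eigh((D*wt[:,None]).T@D/wt.sum())
    print(n,"key c",c.round(4),"axis deg",np.degrees(np.arctan2(V[1,1],V[0,1])).round(1),"len~",(np.sqrt(e*12)*1e3).round(1))
for nm,z,pts in(("cradle tl tr bl br",.018,[(181.6,182.4),(218,178.4),(186.4,226),(222,222)]),("boss edge end top/bot",.068,[(183.5,188),(186,212)]),("slot ends",.116,[(268,174),(289.4,175)]),("free end",.1,[(261.4,177)])):
    print(nm,[plane("top",p,z)[:2].round(4).tolist() for p in pts])
for a in(0,.1,.2,.25):
  for n in("top","side"):
    print(a,n,proj(n,[[.506+.018*np.sin(a+e),y,.1+.018*np.cos(a+e)] for e in(-.31,.31) for y in(-.0285,.0185)]).round(1).tolist())
print("cyl sides top",proj("top",[[.506+.018*np.cos(b),0,.1+.018*np.sin(b)] for b in(-.19,np.pi-.19)]).round(1).tolist())
print([ (v,int(t[v,270:288].mean())) for v in range(165,190)])
print("boss rows col190",[ (v,int(t[v,187:192].mean())) for v in range(182,218)])
E
python3 meas2.py
```

```text
top key c [ 0.4443 -0.2688] axis deg 175.2 len~ [10.2 40.8]
side key c [ 0.4469 -0.2714] axis deg 169.8 len~ [23.8 39.2]
cradle tl tr bl br [[0.5106, 0.2296], [0.5195, 0.1399], [0.4027, 0.2163], [0.4115, 0.1296]]
boss edge end top/bot [[0.4879, 0.2136], [0.4312, 0.207]]
slot ends [[0.5091, 0.014], [0.5062, -0.0339]]
free end [[0.5056, 0.0295]]
0 top [[287.0, 177.4], [266.0, 177.7], [287.0, 172.6], [265.9, 172.9]]
0 side [[244.1, 184.8], [240.1, 194.5], [239.2, 184.6], [234.9, 194.3]]
0.1 top [[287.0, 176.6], [266.0, 176.9], [286.9, 171.9], [266.0, 172.2]]
0.1 side [[243.3, 184.6], [239.2, 194.2], [238.4, 184.9], [234.1, 194.5]]
0.2 top [[287.0, 175.8], [266.0, 176.1], [286.9, 171.3], [266.0, 171.6]]
0.2 side [[242.5, 184.4], [238.4, 194.1], [237.7, 185.2], [233.4, 194.8]]
0.25 top [[287.0, 175.4], [266.0, 175.7], [286.9, 171.0], [266.0, 171.3]]
0.25 side [[242.1, 184.4], [238.0, 194.0], [237.4, 185.3], [233.1, 195.0]]
cyl sides top [[274.3, 169.4], [274.4, 184.1]]
[(165, 97), (166, 97), (167, 97), (168, 97), (169, 104), (170, 124), (171, 131), (172, 125), (173, 143), (174, 165), (175, 172), (176, 186), (177, 198), (178, 175), (179, 155), (180, 145), (181, 135), (182, 121), (183, 102), (184, 76), (185, 56), (186, 53), (187, 55), (188, 60), (189, 78)]
boss rows col190 [(182, 168), (183, 174), (184, 174), (185, 173), (186, 159), (187, 110), (188, 73), (189, 76), (190, 83), (191, 88), (192, 92), (193, 97), (194, 104), (195, 108), (196, 104), (197, 97), (198, 113), (199, 135), (200, 135), (201, 123), (202, 111), (203, 101), (204, 96), (205, 93), (206, 89), (207, 84), (208, 79), (209, 73), (210, 67), (211, 76), (212, 122), (213, 165), (214, 170), (215, 170), (216, 170), (217, 170)]
```

```bash
python3 - <<'E'
from h import *
t=cv2.imread("pics/top0.png");s=cv2.imread("pics/side0.png")
out=[]
for n,im,(x,y,w,h,k) in(("top",t,(255,162,44,28,18)),("side",s,(222,170,40,46,0))):
    k=18 if n=="top" else 12
    c=cv2.resize(im[y:y+h,x:x+w],None,fx=k,fy=k,interpolation=cv2.INTER_LANCZOS4)
    def P(X): return [tuple(np.int32((p-[x,y]+.5)*k)) for p in proj(n,X)]
    x0,y0,a=.506,-.006,.2
    def S(r,b,yy): return [x0+r*np.sin(b),yy,.1+r*np.cos(b)]
    o=[S(.018,a+e,y0+l) for e,l in((-.31,.018),(-.31,-.018),(0,-.0235),(.31,-.018),(.31,.018),(0,.0235))]
    cv2.polylines(c,[np.array(P(o))],True,(0,255,0),1)
    for yy in(y0+.039,y0-.027): cv2.polylines(c,[np.array(P([S(.018,b,yy) for b in np.linspace(-3.14,3.14,40)]))],True,(0,0,255),1)
    cv2.imwrite(f"pics/ov_{n}.png",c); print(c.shape)
K=[plane("side",p,.1)[:2].round(4) for p in((236,205),)]; print(K)
E
```

```text
(504, 792, 3)
(552, 480, 3)
[array([0.5072, 0.0339])]
```

View pics/ov_top.png

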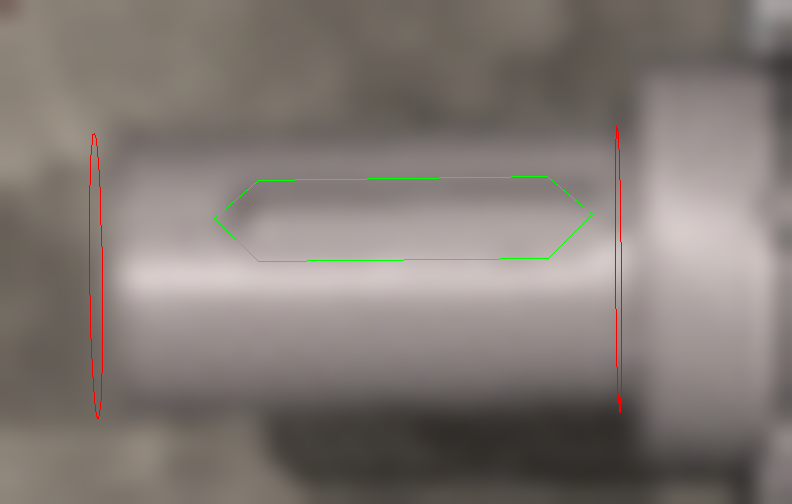

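View pics/ov_side.png

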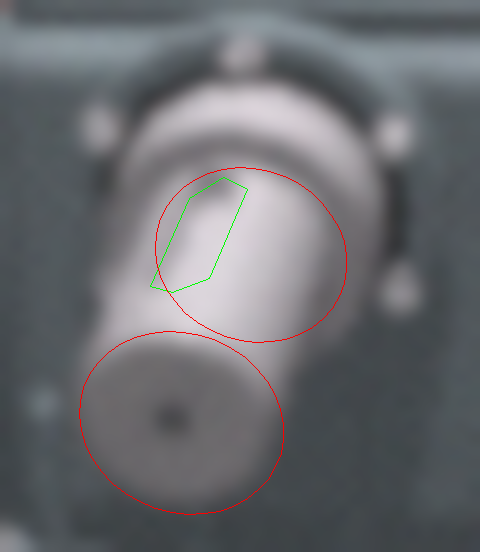

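```bash
cat >> h.py <<'E'
def Rt(yaw,lean=0):
    """tool y at yaw in plane, leaning (about world y) so that tool -z = (sin l,0,cos l)"""
    y=np.array([np.cos(yaw),np.sin(yaw),0]); z=np.array([0,0,-1.]); M=np.stack([np.cross(y,z),y,z],1)
    return Ro.from_euler('y',lean)*Ro.from_matrix(M)
def plan(P,R,N,start=None):
    """constant rows (N of them) to reach pose; start=(pos,Rot) or measured"""
    if start is None: s=read_state(); start=(s['tool_pos'],Ro.from_rotvec(s['tcp_rot']))
    p0,R0=start; q=R0.inv().apply(np.array(P)-p0); r=(R0.inv()*R).as_rotvec(); dr=r/N
    A=sum(Ro.from_rotvec(dr*k).as_matrix() for k in range(N)); dp=np.linalg.solve(A,q)
    print(N,"rows:",(dp/.03).round(3).tolist(),(dr/np.radians(6)).round(3).tolist())
    return np.array(P),R
E
python3 - <<'E'
from h import *
a=plan([.45,.33,.29],Rt(1.349),15)
b=plan([.445,-.27,.22],Rt(1.487),20,a)
c=plan([.4453,-.2698,.135],Rt(1.487),5,b)
E
```

```text
15 rows: [-0.814, -0.563, 0.029] [-0.001, -0.0, -0.0]
20 rows: [-0.147, -0.99, 0.117] [0.0, 0.0, -0.066]
5 rows: [-0.002, 0.001, 0.567] [0.0, 0.0, 0.0]
```

Call:
jog_arm(
  increments=[
    [[-0.81,-0.56,0.03,0,0,0,1],[-0.81,-0.56,0.03,0,0,0,1],[-0.81,-0.56,0.03,0,0,0,1],[-0.81,-0.56,0.03,0,0,0,1],[-0.81,-0.56,0.03,0,0,0,1]],
  ],
  force=30,
)

```text
time: 0.52
tool_pos: [0.249, 0.5485, 0.2986]
tcp_rot: [-0.347, -3.122, 0.002]
wrist_force: [0.3, 0.2, 0.5]
width: 1.001
grip_force: 0.0
```

Call:
jog_arm(
  increments=[
    [[-0.81,-0.56,0.03,0,0,0,1],[-0.81,-0.56,0.03,0,0,0,1],[-0.81,-0.56,0.03,0,0,0,1],[-0.81,-0.56,0.03,0,0,0,1],[-0.81,-0.56,0.03,0,0,0,1]],
  ],
)

```text
time: 0.93
tool_pos: [0.3491, 0.4397, 0.2943]
tcp_rot: [-0.347, -3.122, 0.001]
wrist_force: [-0.2, 0.1, 0.1]
width: 0.998
grip_force: 0.0
```

Call:
jog_arm(
  increments=[
    [[-0.81,-0.56,0.03,0,0,0,1],[-0.81,-0.56,0.03,0,0,0,1],[-0.81,-0.56,0.03,0,0,0,1],[-0.81,-0.56,0.03,0,0,0,1],[-0.81,-0.56,0.03,0,0,0,1]],
  ],
)

```text
time: 1.35
tool_pos: [0.4491, 0.3311, 0.2899]
tcp_rot: [-0.348, -3.122, 0.001]
wrist_force: [1.1, 1.1, 0.5]
width: 0.997
grip_force: 0.0
```

Call:
jog_arm(
  increments=[
    [[-0.15,-0.99,0.0,0,0,-0.066,1],[-0.15,-0.99,0.0,0,0,-0.066,1],[-0.15,-0.99,0.0,0,0,-0.066,1],[-0.15,-0.99,0.0,0,0,-0.066,1],[-0.15,-0.99,0.0,0,0,-0.066,1]],
  ],
)

```text
time: 1.77
tool_pos: [0.4393, 0.181, 0.2898]
tcp_rot: [-0.293, -3.127, 0.001]
wrist_force: [1.4, -0.3, 0.3]
width: 0.998
grip_force: 0.0
```

Call:
jog_arm(
  increments=[
    [[-0.15,-0.99,0.0,0,0,-0.066,0.4],[-0.15,-0.99,0.0,0,0,-0.066,0],[-0.15,-0.99,0.0,0,0,-0.066,-0.4],[-0.15,-0.99,0.0,0,0,-0.066,-0.4],[-0.15,-0.99,0.0,0,0,-0.066,-0.4]],
  ],
)

```text
time: 2.18
tool_pos: [0.4358, 0.031, 0.2901]
tcp_rot: [-0.239, -3.132, 0.0]
wrist_force: [0.6, 0.3, 0.5]
width: 0.313
grip_force: 0.0
```

Call:
jog_arm(
  increments=[
    [[-0.15,-0.99,0.0,0,0,-0.066,-0.4],[-0.15,-0.99,0.0,0,0,-0.066,-0.4],[-0.15,-0.99,0.0,0,0,-0.066,-0.4],[-0.15,-0.99,0.0,0,0,-0.066,-0.4],[-0.15,-0.99,0.0,0,0,-0.066,-0.4]],
  ],
)

```text
time: 2.6
tool_pos: [0.4376, -0.1192, 0.2901]
tcp_rot: [-0.185, -3.136, -0.0]
wrist_force: [0.4, -0.8, 0.3]
width: 0.302
grip_force: 0.0
```

Call:
jog_arm(
  increments=[
    [[-0.15,-0.99,0.3,0,0,-0.066,-0.4],[-0.15,-0.99,0.5,0,0,-0.066,-0.4],[-0.15,-0.99,0.6,0,0,-0.066,-0.4],[-0.15,-0.99,0.6,0,0,-0.066,-0.4],[-0.15,-0.99,0.6,0,0,-0.066,-0.4]],
  ],
)

```text
time: 3.02
tool_pos: [0.4447, -0.2692, 0.2114]
tcp_rot: [-0.131, -3.139, -0.0]
wrist_force: [0.5, 0.6, 0.7]
width: 0.3
grip_force: 0.0
```

```bash
python3 - <<'E'
from h import *
c=plan([.4453,-.2698,.125],Rt(1.487),5)
print(read_state()['q'].round(2))
for n in("top","side"):
    p,d=viewer.read_camera(n); cv2.imwrite(f"pics/{n}1.png",p)
    u,v=proj(n,[.445,-.27,.05])[0].astype(int); cv2.imwrite(f"pics/k_{n}.png",crop(p,u-40,v-45,100,75,4))
m=np.hstack([cv2.imread("pics/k_top.png"),cv2.imread("pics/k_side.png")]); cv2.imwrite("pics/k1.png",m); print(m.shape)
E
```

```text
5 rows: [-0.005, -0.003, 0.576] [0.0, -0.0, 0.0]
[-0.59  0.05  2.03  0.    1.06 -2.08]
(300, 800, 3)
```

View pics/k1.png

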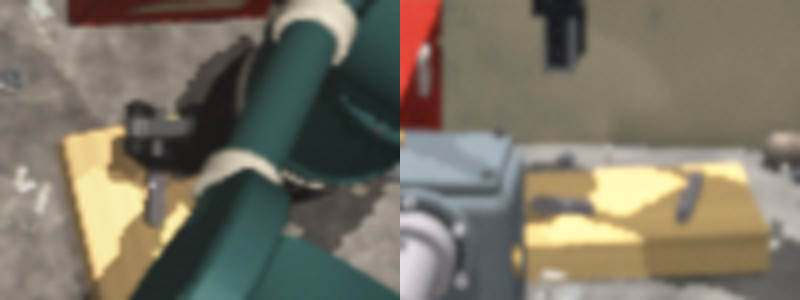

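Call:
jog_arm(
  increments=[
    [[-0.005,-0.003,0.8,0,0,0,-0.4],[-0.005,-0.003,0.8,0,0,0,-0.4],[-0.005,-0.003,0.8,0,0,0,-0.4],[-0.005,-0.003,0.63,0,0,0,-0.4],[0,0,0.4,0,0,0,-0.4]],
  ],
)

```text
time: 3.53
tool_pos: [0.4445, -0.2668, 0.1074]
tcp_rot: [-0.131, -3.136, -0.003]
wrist_force: [-0.9, 0.3, 0.4]
width: 0.301
grip_force: 0.0
```

Call:
jog_arm(
  increments=[
    [[0,0,0,0,0,0,-0.6],[0,0,0,0,0,0,-0.8],[0,0,0,0,0,0,-1],[0,0,0,0,0,0,-1],[0,0,0,0,0,0,-1]],
  ],
  force=30,
)

```text
time: 3.95
tool_pos: [0.4467, -0.2688, 0.111]
tcp_rot: [0.131, 3.136, -0.002]
wrist_force: [0.7, -0.4, -1.0]
width: 0.098
grip_force: 29.7
```

```bash
python3 - <<'E'
from h import *
for i in range(3):
    s=read_state(); print(s['tool_pos'],s['wrist_force'],s['width'],s['grip_force'],s['joint_vel'].round(3))
    p,d=viewer.read_camera("side")
cv2.imwrite("pics/side2.png",p)
E
```

```text
[ 0.44666417 -0.26877093  0.11099436] [ 0.65666879 -0.42740236 -1.02968893] 0.09836668755551561 29.736582934856415 [ 0.     0.002  0.005  0.001 -0.002 -0.001]
[ 0.44648821 -0.26869536  0.1107934 ] [-0.00937794 -0.36972613 -0.50743579] 0.0991066533671955 29.736968278884888 [ 0.     0.004  0.005 -0.    -0.     0.   ]
[ 0.44631861 -0.2686284   0.11057247] [ 0.79409357 -0.54230779 -1.23493157] 0.10105899044212292 29.736511409282684 [-0.001  0.006  0.005  0.    -0.001  0.   ]
```

Call:
jog_arm(
  increments=[
    [[0,0,0,0,0,0,-1],[0,0,0,0,0,0,-1],[0,0,0,0,0,0,-1],[0,0,0,0,0,0,-1],[0,0,0,0,0,0,-1]],
  ],
)

```text
time: 4.52
tool_pos: [0.4457, -0.2682, 0.1094]
tcp_rot: [-0.131, -3.139, -0.0]
wrist_force: [-0.0, -0.3, -0.7]
width: 0.104
grip_force: 29.7
```

Call:
jog_arm(
  increments=[
    [[0,0,0,0,0,0,-1],[0,0,0,0,0,0,-1],[0,0,0,0,0,0,-1],[0,0,0,0,0,0,-1],[0,0,0,0,0,0,-1]],
  ],
)

```text
time: 4.93
tool_pos: [0.4457, -0.2682, 0.1095]
tcp_rot: [-0.131, -3.139, -0.0]
wrist_force: [-0.3, -0.4, -0.7]
width: 0.1
grip_force: 29.7
```

```bash
python3 - <<'E'
from h import *
a=plan([.4457,-.2682,.275],Rt(1.487),5)
b=plan([.48,-.15,.29],Rt(.75,.1),10,a)
n=lambda r,y=-.007,x=.507,A=.2:[x+r*np.sin(A),y,.1+r*np.cos(A)]
c=plan(n(.145),Rt(0,.2),10,b)
E
```

```text
5 rows: [0.0, 0.0, -1.104] [0.0, -0.0, 0.0]
10 rows: [0.058, 0.415, -0.06] [0.043, 0.088, 0.703]
10 rows: [0.363, 0.39, 0.125] [0.091, 0.036, 0.716]
```

Call:
jog_arm(
  increments=[
    [[0,0,-0.5,0,0,0,-1],[0,0,-0.9,0,0,0,-1],[0,0,-0.9,0,0,0,-1],[0,0,-0.9,0,0,0,-1],[0,0,-0.9,0,0,0,-1]],
  ],
)

```text
time: 5.35
tool_pos: [0.4455, -0.2681, 0.2336]
tcp_rot: [-0.131, -3.138, -0.0]
wrist_force: [0.9, -0.7, -0.0]
width: 0.1
grip_force: 29.7
```

Call:
jog_arm(
  increments=[
    [[0,0,-0.7,0,0,0,-1],[0,0,-0.72,0,0,0,-1],[0.06,0.41,-0.06,0.04,0.09,0.7,-1],[0.06,0.41,-0.06,0.04,0.09,0.7,-1],[0.06,0.41,-0.06,0.04,0.09,0.7,-1]],
  ],
)

```text
time: 5.77
tool_pos: [0.4462, -0.2308, 0.2812]
tcp_rot: [-0.478, -3.077, 0.019]
wrist_force: [-0.5, -0.5, -0.4]
width: 0.101
grip_force: 29.7
```

Call:
jog_arm(
  increments=[
    [[0.06,0.41,-0.06,0.04,0.09,0.7,-1],[0.06,0.41,-0.06,0.04,0.09,0.7,-1],[0.06,0.41,-0.06,0.04,0.09,0.7,-1],[0.06,0.41,-0.06,0.04,0.09,0.7,-1],[0.06,0.41,-0.06,0.04,0.09,0.7,-1]],
  ],
)

```text
time: 6.18
tool_pos: [0.4651, -0.1713, 0.288]
tcp_rot: [-1.013, -2.893, 0.046]
wrist_force: [0.2, -0.3, -0.9]
width: 0.098
grip_force: 29.8
```

```bash
python3 - <<'E'
from h import *
n=lambda r,y=-.007,x=.507,A=.2:[x+r*np.sin(A),y,.1+r*np.cos(A)]
c=plan(n(.145),Rt(0,.2),15)
print(read_state()['q'].round(2),read_state()['grip_force'])
E
```

```text
15 rows: [0.255, 0.33, 0.072] [0.069, 0.036, 0.57]
[-0.38 -0.03  1.96 -0.04  1.28 -1.27] 29.75013166666031
```

Call:
jog_arm(
  increments=[
    [[0.255,0.33,0.072,0.069,0.036,0.57,-1],[0.255,0.33,0.072,0.069,0.036,0.57,-1],[0.255,0.33,0.072,0.069,0.036,0.57,-1],[0.255,0.33,0.072,0.069,0.036,0.57,-1],[0.255,0.33,0.072,0.069,0.036,0.57,-1]],
  ],
)

```text
time: 6.6
tool_pos: [0.4721, -0.1096, 0.2756]
tcp_rot: [-1.419, -2.688, 0.105]
wrist_force: [-0.5, 0.6, -0.9]
width: 0.103
grip_force: 29.8
```

Call:
jog_arm(
  increments=[
    [[0.255,0.33,0.072,0.069,0.036,0.57,-1],[0.255,0.33,0.072,0.069,0.036,0.57,-1],[0.255,0.33,0.072,0.069,0.036,0.57,-1],[0.255,0.33,0.072,0.069,0.036,0.57,-1],[0.255,0.33,0.072,0.069,0.036,0.57,-1]],
  ],
)

```text
time: 7.02
tool_pos: [0.4965, -0.0531, 0.2605]
tcp_rot: [-1.789, -2.427, 0.16]
wrist_force: [-0.5, 0.1, 0.2]
width: 0.106
grip_force: 29.8
```

Call:
jog_arm(
  increments=[
    [[0.255,0.33,0.072,0.069,0.036,0.57,-1],[0.255,0.33,0.072,0.069,0.036,0.57,-1],[0.255,0.33,0.072,0.069,0.036,0.57,-1],[0.255,0.33,0.072,0.069,0.036,0.57,-1],[0.255,0.33,0.072,0.069,0.036,0.57,-1]],
  ],
)

```text
time: 7.43
tool_pos: [0.5357, -0.0069, 0.242]
tcp_rot: [-2.115, -2.117, 0.212]
wrist_force: [-0.3, -0.4, 0.1]
width: 0.102
grip_force: 29.8
```

```bash
python3 - <<'E'
from h import *
n=lambda r,y=-.007,x=.507,A=.2:[x+r*np.sin(A),y,.1+r*np.cos(A)]
s=read_state(); print(s['tool_pos'],s['wrist_force'],s['torque'])
c=plan(n(.110),Rt(0,.2),5)
p,d=viewer.read_camera("side");cv2.imwrite("pics/side3.png",p); q,d2=viewer.read_camera("top");cv2.imwrite("pics/top3.png",q)
u,v=proj("side",[.51,0,.15])[0].astype(int); a=crop(p,u-33,v-50,66,100,6)
u,v=proj("top",[.51,0,.15])[0].astype(int); b=crop(q,u-33,v-50,66,100,6)
cv2.imwrite("pics/k3.png",np.hstack([a,b])[:600])
E
```

```text
[ 0.53568049 -0.00686235  0.2419969 ] [-0.31136832 -0.35852366  0.05185905] [-0.05189645 -0.12265707 -0.03559686]
5 rows: [-0.001, 0.001, 0.232] [0.0, -0.0, 0.002]
```

View pics/k3.png

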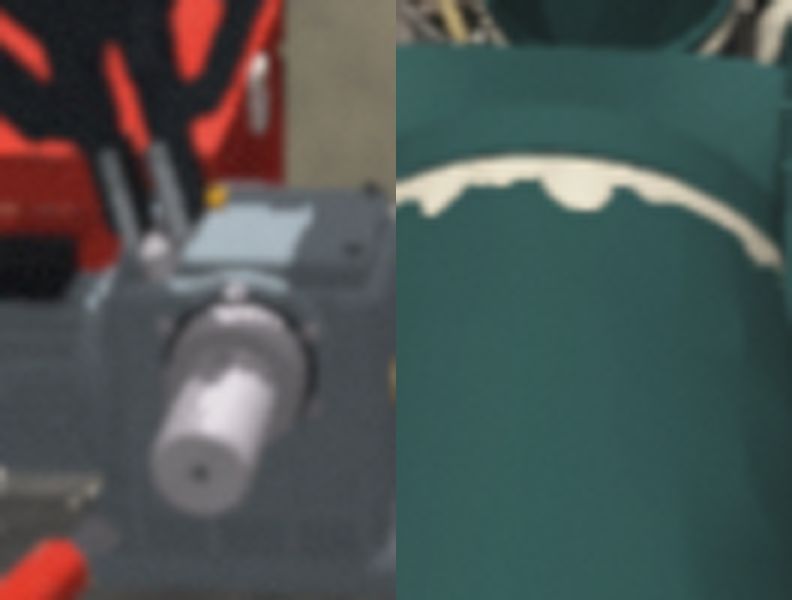

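Call:
jog_arm(
  increments=[
    [[0,0,0.4,0,0,0,-1],[0,0,0.4,0,0,0,-1],[0,0,0.4,0,0,0,-1],[0,0,0.3,0,0,0,-1],[0,0,0,0,0,0,-1]],
  ],
)

```text
time: 7.95
tool_pos: [0.5237, -0.0077, 0.195]
tcp_rot: [-2.109, -2.117, 0.217]
wrist_force: [-0.6, -0.0, -0.6]
width: 0.099
grip_force: 29.7
```

Call:
jog_arm(
  increments=[
    [[0,0,0,0,0,0,-1],[0,0,0,0,0,0,-1],[0,0,0.02,0,0,0,-1],[0,0,0.02,0,0,0,-1],[0,0,0,0,0,0,-1]],
  ],
)

```text
time: 8.37
tool_pos: [0.5266, -0.0075, 0.1975]
tcp_rot: [-2.113, -2.121, 0.21]
wrist_force: [-0.3, -0.8, -0.5]
width: 0.1
grip_force: 29.7
```

```bash
cat >> h.py <<'E'
def st(x=.507,A=.2,y0=-.007):
    s=read_state(); p=s['tool_pos']-[x,y0,.1]; R=Ro.from_rotvec(s['tcp_rot'])
    e=Ro.from_euler('y',A); q=e.inv().apply(p)*1e3
    print("t %.2f slot frame x,y,r mm"%s['time'],q.round(2),"F slot",e.inv().apply(s['wrist_force']).round(1),"T",s['torque'].round(2),"roterr",np.degrees((Rt(0,A).inv()*R).as_rotvec()).round(2),"w",s['width'].round(3),s['grip_force'].round(1))
E
python3 -c "
from h import *
st()"
```

```text
Traceback (most recent call last):
  File "h.py", line 35, in st
    print("t %.2f slot frame x,y,r mm"%s['time'],q.round(2),"F slot",e.inv().apply(s['wrist_force']).round(1),"T",s['torque'].round(2),"roterr",np.degrees((Rt(0,A).inv()*R).as_rotvec()).round(2),"w",s['width'].round(3),s['grip_force'].round(1))
                                                                                                                                                                                                       ^^^^^^^^^^^^^^^^
AttributeError: 'float' object has no attribute 'round'
```

Call:
jog_arm(
  increments=[
    [[0,0,0.02,0,0,0,-1],[0,0,0.02,0,0,0,-1],[0,0,0.02,0,0,0,-1],[0,0,0,0,0,0,-1],[0,0,0,0,0,0,-1]],
  ],
)

```text
time: 8.78
tool_pos: [0.5258, -0.0075, 0.1951]
tcp_rot: [-2.112, -2.12, 0.212]
wrist_force: [0.8, -0.0, 0.7]
width: 0.098
grip_force: 29.7
```

```bash
sed -i "s/s\['width'\].round(3),s\['grip_force'\].round(1)/round(s['width'],3),round(s['grip_force'],1)/" h.py
python3 -c "
from h import *
st()"
```

```text
t 8.78 slot frame x,y,r mm [-0.46 -0.46 96.96] F slot [ 0.7 -0.   0.8] T [ 0.01 -0.07  0.02] roterr [-0.02  0.   -0.22] w 0.098 29.7
```

Call:
jog_arm(
  increments=[
    [[0.015,0.015,0.0,0,0,0.03,-1],[0,0,0.02,0,0,0,-1],[0,0,0.02,0,0,0,-1],[0,0,0.02,0,0,0,-1],[0,0,0,0,0,0,-1]],
  ],
)

```text
time: 9.2
tool_pos: [0.5261, -0.007, 0.1936]
tcp_rot: [-2.116, -2.117, 0.211]
wrist_force: [0.3, 0.6, 1.2]
width: 0.102
grip_force: 29.9
```

```bash
python3 -c "
from h import *
st()"
```

```text
t 9.20 slot frame x,y,r mm [ 0.17 -0.   95.55] F slot [0.1 0.6 1.3] T [-0.05 -0.02  0.  ] roterr [-0.06  0.01 -0.03] w 0.102 29.9
```

Call:
jog_arm(
  increments=[
    [[0,0,0.02,0,0,0,-1],[0,0,0.02,0,0,0,-1],[0,0,0.02,0,0,0,-1],[0,0,0,0,0,0,-1],[0,0,0,0,0,0,-1]],
  ],
)

```text
time: 9.62
tool_pos: [0.5267, -0.0071, 0.1933]
tcp_rot: [-2.117, -2.119, 0.209]
wrist_force: [-0.3, -0.1, 6.9]
width: 0.1
grip_force: 30.6
```

```bash
python3 -c "
from h import *
st()"
```

```text
t 9.62 slot frame x,y,r mm [ 7.900e-01 -7.000e-02  9.536e+01] F slot [-1.6 -0.1  6.7] T [0.03 0.18 0.03] roterr [-0.19 -0.   -0.03] w 0.1 30.6
```

Call:
jog_arm(
  increments=[
    [[0,0.015,0,0,0,0,-1],[0,0.01,0,0,0,0,-1],[0,0.01,0,0,0,0,-1],[0,0,0,0,0,0,-1],[0,0,0,0,0,0,-1]],
  ],
)

```text
time: 10.03
tool_pos: [0.5278, -0.0071, 0.1931]
tcp_rot: [-2.118, -2.119, 0.209]
wrist_force: [-0.1, 0.6, 7.7]
width: 0.1
grip_force: 30.6
```

```bash
python3 -c "
from h import *
st()"
```

```text
t 10.03 slot frame x,y,r mm [ 1.87 -0.1  95.41] F slot [-1.6  0.6  7.5] T [ 0.05  0.12 -0.02] roterr [-0.2  -0.01 -0.03] w 0.1 30.6
```

Call:
jog_arm(
  increments=[
    [[0,0.015,0,0,0,0,-1],[0,0.01,0,0,0,0,-1],[0,0.01,0,0,0,0,-1],[0,0,0,0,0,0,-1],[0,0,0,0,0,0,-1]],
  ],
)

```text
time: 10.45
tool_pos: [0.5288, -0.0071, 0.1929]
tcp_rot: [-2.118, -2.119, 0.209]
wrist_force: [-0.6, -0.6, 7.9]
width: 0.103
grip_force: 30.6
```

```bash
python3 -c "
from h import *
st()"
```

```text
t 10.45 slot frame x,y,r mm [ 2.92 -0.11 95.41] F slot [-2.1 -0.6  7.6] T [ 0.04  0.13 -0.03] roterr [-0.2  -0.01 -0.03] w 0.103 30.6
```

Call:
jog_arm(
  increments=[
    [[-0.03,0,0,0,0,0,-1],[-0.02,-0.01,0,0,0,0,-1],[0,-0.015,0,0,0,0,-1],[0,-0.015,0,0,0,0,-1],[0,-0.015,0,0,0,0,-1]],
  ],
)

```text
time: 10.87
tool_pos: [0.5278, -0.0086, 0.1932]
tcp_rot: [-2.119, -2.12, 0.207]
wrist_force: [2.1, 0.5, 6.0]
width: 0.099
grip_force: 30.4
```

Call:
jog_arm(
  increments=[
    [[0,-0.015,0,0,0,0,-1],[0,-0.015,0,0,0,0,-1],[0,-0.015,0,0,0,0,-1],[0,-0.015,0,0,0,0,-1],[0,0,0,0,0,0,-1]],
  ],
)

```text
time: 11.28
tool_pos: [0.5259, -0.0086, 0.1935]
tcp_rot: [-2.118, -2.119, 0.208]
wrist_force: [2.1, -0.6, 5.5]
width: 0.101
grip_force: 30.4
```

```bash
python3 -c "
from h import *
st()"
```

```text
t 11.28 slot frame x,y,r mm [-4.000e-02 -1.610e+00  9.537e+01] F slot [ 0.9 -0.6  5.8] T [-0.   -0.2  -0.04] roterr [-0.28 -0.01 -0.03] w 0.101 30.4
```

Call:
jog_arm(
  increments=[
    [[0,-0.015,0,0,0,0,-1],[0,-0.015,0,0,0,0,-1],[0,-0.015,0,0,0,0,-1],[0,0,0,0,0,0,-1],[0,0,0,0,0,0,-1]],
  ],
)

```text
time: 11.7
tool_pos: [0.5236, -0.0085, 0.192]
tcp_rot: [-2.117, -2.118, 0.21]
wrist_force: [3.4, 0.3, -0.7]
width: 0.1
grip_force: 29.9
```

```bash
python3 -c "
from h import *
st()"
```

```text
t 11.70 slot frame x,y,r mm [-2.01 -1.52 93.46] F slot [ 3.4  0.3 -0. ] T [ 0.   -0.75  0.1 ] roterr [-0.14  0.   -0.04] w 0.1 29.9
```

Call:
jog_arm(
  increments=[
    [[0,0.015,0,0,0,0,-1],[0,0,0.02,0,0,0,-1],[0,0,0.02,0,0,0,-1],[0,0,0,0,0,0,-1],[0,0,0,0,0,0,-1]],
  ],
)

```text
time: 12.12
tool_pos: [0.5235, -0.0085, 0.1907]
tcp_rot: [-2.116, -2.118, 0.211]
wrist_force: [4.5, 0.3, -2.3]
width: 0.102
grip_force: 29.7
```

```bash
python3 -c "
from h import *
st()"
```

```text
t 12.12 slot frame x,y,r mm [-1.86 -1.53 92.18] F slot [ 4.8  0.3 -1.3] T [-0.01 -1.01  0.07] roterr [-0.08  0.   -0.04] w 0.102 29.7
```

Call:
jog_arm(
  increments=[
    [[0,0.02,0,0,0,0,-1],[0,0.01,0,0,0,0,-1],[0,0,0,0,0,0,-1],[0,0,0,0,0,0,-1],[0,0,0,0,0,0,-1]],
  ],
)

```text
time: 12.53
tool_pos: [0.5237, -0.0085, 0.1906]
tcp_rot: [-2.115, -2.117, 0.213]
wrist_force: [2.2, -0.4, 0.2]
width: 0.102
grip_force: 29.8
```

```bash
python3 -c "
from h import *
st()
s=read_state();p=s['tool_pos'];R=Ro.from_rotvec(s['tcp_rot']);c=p+R.apply([0,0,.077])
for l in(-.04,.04):
  R2=Ro.from_euler('y',l)*R; plan(c-R2.apply([0,0,.077]),R2,4)"
```

```text
t 12.53 slot frame x,y,r mm [-1.61 -1.54 92.07] F slot [ 2.1 -0.4  0.6] T [ 0.01 -0.49 -0.  ] roterr [ 0.02  0.   -0.03] w 0.102 29.8
4 rows: [0.0, -0.026, 0.0] [-0.095, -0.0, -0.0]
4 rows: [-0.0, 0.026, 0.0] [0.095, 0.0, 0.0]
```

Call:
jog_arm(
  increments=[
    [[0,0.02,0.01,0,0,0,-1],[0,0,0.02,0,0,0,-1],[0,0,0.02,0,0,0,-1],[0,0,0,0,0,0,-1],[0,0,0,0,0,0,-1]],
  ],
)

```text
time: 12.95
tool_pos: [0.5242, -0.0085, 0.1895]
tcp_rot: [-2.116, -2.117, 0.212]
wrist_force: [-0.3, -0.0, 4.8]
width: 0.103
grip_force: 30.3
```

```bash
python3 -c "
from h import *
st()"
```

```text
t 12.95 slot frame x,y,r mm [-0.94 -1.52 91.17] F slot [-1.2 -0.   4.6] T [0.   0.17 0.04] roterr [-0.01  0.   -0.03] w 0.103 30.3
```

Call:
jog_arm(
  increments=[
    [[0,0,0.02,0,0,0,-1],[0,0,0.02,0,0,0,-1],[0,0,0.02,0,0,0,-1],[0,0,0,0,0,0,-1],[0,0,0,0,0,0,-1]],
  ],
)

```text
time: 13.37
tool_pos: [0.5242, -0.0085, 0.1894]
tcp_rot: [-2.116, -2.117, 0.211]
wrist_force: [-2.8, 0.1, 12.4]
width: 0.098
grip_force: 31.1
```

```bash
python3 -c "
from h import *
st()"
```

```text
t 13.37 slot frame x,y,r mm [-0.86 -1.52 91.04] F slot [-5.3  0.1 11.6] T [0.1  0.79 0.06] roterr [-0.05 -0.   -0.04] w 0.098 31.1
```

Call:
jog_arm(
  increments=[
    [[0,-0.015,-0.03,0,0,0,-1],[0,0,-0.01,0,0,0,-1],[0,0,0,0,0,0,-0.8],[0,0,0,0,0,0,-0.6],[0,0,0,0,0,0,-0.5]],
  ],
)

```text
time: 13.78
tool_pos: [0.5233, -0.0085, 0.1881]
tcp_rot: [-2.115, -2.117, 0.213]
wrist_force: [0.1, -0.1, -0.0]
width: 0.249
grip_force: 0.0
```

```bash
python3 -c "
from h import *
st()"
```

```text
t 13.78 slot frame x,y,r mm [-1.48 -1.5  89.56] F slot [ 0.1 -0.1 -0. ] T [ 0.01 -0.08 -0.05] roterr [ 0.02  0.01 -0.03] w 0.249 0.0
```

Call:
jog_arm(
  increments=[
    [[0,0,-0.1,0,0,0,-0.5],[0,0,-0.2,0,0,0,-0.5],[0,0,-0.2,0,0,0,-0.5],[0,0,-0.1,0,0,0,-0.8],[0,0,0,0,0,0,-1]],
  ],
)

```text
time: 14.2
tool_pos: [0.5283, -0.0086, 0.2076]
tcp_rot: [-2.117, -2.118, 0.209]
wrist_force: [1.0, 0.2, -0.1]
width: 0.004
grip_force: 0.0
```

Call:
jog_arm(
  increments=[
    [[0,0,0,0,0,0,-1],[0,0,0,0,0,0,-1],[0,0,0,0,0,0,-1],[0,0,0,0,0,0,-1],[0,0,0,0,0,0,-1]],
  ],
)

```text
time: 14.62
tool_pos: [0.5272, -0.0085, 0.206]
tcp_rot: [-2.116, -2.117, 0.212]
wrist_force: [-0.1, 0.6, 0.0]
width: 0.004
grip_force: 0.0
```

```bash
python3 -c "
from h import *
st()"
```

```text
t 14.62 slot frame x,y,r mm [ -1.29  -1.52 107.9 ] F slot [-0.1  0.6  0. ] T [-0.03 -0.1  -0.01] roterr [-0.01  0.01 -0.03] w 0.004 0.0
```

Call:
jog_arm(
  increments=[
    [[0,0,0.1,0,0,0,-1],[0,0,0.12,0,0,0,-1],[0,0,0.1,0,0,0,-1],[0,0,0.02,0,0,0,-1],[0,0,0,0,0,0,-1]],
  ],
)

```text
time: 15.03
tool_pos: [0.5249, -0.0085, 0.1956]
tcp_rot: [-2.115, -2.116, 0.213]
wrist_force: [0.2, -0.3, -0.3]
width: 0.001
grip_force: 0.0
```

Call:
jog_arm(
  increments=[
    [[0,0,0.02,0,0,0,-1],[0,0,0.02,0,0,0,-1],[0,0,0.02,0,0,0,-1],[0,0,0,0,0,0,-1],[0,0,0,0,0,0,-1]],
  ],
)

```text
time: 15.45
tool_pos: [0.525, -0.0085, 0.1945]
tcp_rot: [-2.116, -2.117, 0.212]
wrist_force: [1.0, 0.3, 0.7]
width: 0.003
grip_force: 0.0
```

```bash
python3 -c "
from h import *
st()"
```

```text
t 15.45 slot frame x,y,r mm [-1.13 -1.52 96.22] F slot [0.8 0.3 0.9] T [ 0.05 -0.12  0.02] roterr [-0.04  0.   -0.04] w 0.003 0.0
```

Call:
jog_arm(
  increments=[
    [[0,0,0.02,0,0,0,-1],[0,0,0.02,0,0,0,-1],[0,0,0,0,0,0,-1],[0,0,0,0,0,0,-1],[0,0,0,0,0,0,-1]],
  ],
)

```text
time: 15.87
tool_pos: [0.5249, -0.0085, 0.1935]
tcp_rot: [-2.116, -2.117, 0.211]
wrist_force: [-0.2, 0.1, 1.3]
width: 0.001
grip_force: 0.7
```

```bash
python3 -c "
from h import *
st()"
```

```text
t 15.87 slot frame x,y,r mm [-1.05 -1.53 95.19] F slot [-0.5  0.1  1.2] T [ 0.01 -0.11 -0.04] roterr [-0.06  0.   -0.03] w 0.001 0.7
```

Call:
jog_arm(
  increments=[
    [[0,0,0.02,0,0,0,-1],[0,0,0.02,0,0,0,-1],[0,0,0.02,0,0,0,-1],[0,0,0,0,0,0,-1],[0,0,0,0,0,0,-1]],
  ],
)

```text
time: 16.28
tool_pos: [0.5251, -0.0085, 0.1933]
tcp_rot: [-2.117, -2.118, 0.21]
wrist_force: [-1.0, 0.0, 8.6]
width: 0.001
grip_force: 4.3
```

```bash
python3 -c "
from h import *
st()"
```

```text
t 16.28 slot frame x,y,r mm [-0.83 -1.52 95.03] F slot [-2.7  0.   8.2] T [ 0.03  0.36 -0.01] roterr [-0.12 -0.   -0.03] w 0.001 4.3
```

Call:
jog_arm(
  increments=[
    [[0,0,-0.1,0,0,0,-1],[0,0,-0.25,0,0,0,-0.6],[0,0,-0.25,0,0,0,0],[0,0,-0.1,0,0,0,0.2],[0,0,0,0,0,0,0.2]],
  ],
)

```text
time: 16.7
tool_pos: [0.5294, -0.0086, 0.2133]
tcp_rot: [-2.117, -2.118, 0.21]
wrist_force: [-0.4, 0.2, -0.2]
width: 0.567
grip_force: 0.0
```

Call:
jog_arm(
  increments=[
    [[0,0,0.2,0,0,0,0.2],[0,0,0.4,0,0,0,0.2],[0,0,0.4,0,0,0,0.2],[0,0,0.4,0,0,0,0.2],[0,0,0.2,0,0,0,0.2]],
  ],
)

```text
time: 17.12
tool_pos: [0.5167, -0.0084, 0.1618]
tcp_rot: [-2.113, -2.114, 0.216]
wrist_force: [-0.1, 0.4, 0.5]
width: 0.601
grip_force: 0.0
```

```bash
python3 -c "
from h import *
st()"
```

```text
t 17.12 slot frame x,y,r mm [-2.75 -1.41 62.51] F slot [-0.2  0.4  0.5] T [-0.05 -0.05  0.  ] roterr [ 0.25  0.02 -0.03] w 0.601 0.0
```

Call:
jog_arm(
  increments=[
    [[0,0,0.1,0,0,0,0.2],[0,0,0.15,0,0,0,0.2],[0,0,0.05,0,0,0,0.2],[0,0,0,0,0,0,0.2],[0,0,0,0,0,0,0.2]],
  ],
  force=20,
)

```text
time: 17.53
tool_pos: [0.5176, -0.0085, 0.1566]
tcp_rot: [-2.116, -2.118, 0.211]
wrist_force: [-0.3, -0.6, 0.4]
width: 0.603
grip_force: 0.0
```

Call:
jog_arm(
  increments=[
    [[0,0,0,0,0,0,0.1],[0,0,0,0,0,0,0.0],[0,0,0,0,0,0,-0.1],[0,0,0,0,0,0,-0.2],[0,0,0,0,0,0,-0.3]],
  ],
)

```text
time: 17.95
tool_pos: [0.5178, -0.0085, 0.1567]
tcp_rot: [-2.117, -2.118, 0.21]
wrist_force: [1.3, 0.1, 1.6]
width: 0.413
grip_force: 20.0
```

Call:
jog_arm(
  increments=[
    [[0,0,0,0,0,0,-0.4],[0,0,0,0,0,0,-0.4],[0,0,0,0,0,0,-0.4],[0,0,0,0,0,0,-0.4],[0,0,0,0,0,0,-0.4]],
  ],
)

```text
time: 18.37
tool_pos: [0.5178, -0.0085, 0.1567]
tcp_rot: [-2.117, -2.118, 0.21]
wrist_force: [2.5, -0.7, 3.1]
width: 0.41
grip_force: 20.2
```

```bash
python3 -c "
from h import *
st()"
```

```text
t 18.37 slot frame x,y,r mm [-0.66 -1.53 57.74] F slot [ 1.8 -0.7  3.6] T [ 0.05 -0.36  0.14] roterr [-0.11 -0.   -0.03] w 0.41 20.2
```

```bash
python3 - <<'E'
from h import *
s=read_state();p=s['tool_pos'];R=Ro.from_rotvec(s['tcp_rot'])
a=plan(p+R.apply([0,0,-.12]),R,5)
b=plan([.461,.189,.22],Rt(.105),10,a)
c=plan([.461,.189,.121],Rt(.105),5,b)
E
```

```text
5 rows: [0.0, -0.0, -0.8] [0.0, 0.0, 0.0]
10 rows: [0.67, -0.216, 0.207] [-0.189, -0.01, -0.099]
5 rows: [0.0, 0.0, 0.66] [0.0, 0.0, 0.0]
```

Call:
jog_arm(
  increments=[
    [[0,0,0,0,0,0,0.0],[0,0,0,0,0,0,0.3],[0,0,0,0,0,0,0.4],[0,0,-0.2,0,0,0,0.4],[0,0,-0.5,0,0,0,0.4]],
  ],
)

```text
time: 18.78
tool_pos: [0.5192, -0.0084, 0.1748]
tcp_rot: [-2.113, -2.113, 0.217]
wrist_force: [-1.0, -0.9, -0.3]
width: 0.702
grip_force: 0.0
```

Call:
jog_arm(
  increments=[
    [[0,0,-0.8,0,0,0,0.4],[0,0,-0.8,0,0,0,0.4],[0,0,-0.8,0,0,0,1],[0,0,-0.6,0,0,0,1],[0,0,-0.3,0,0,0,1]],
  ],
)

```text
time: 19.2
tool_pos: [0.5424, -0.0086, 0.2771]
tcp_rot: [-2.118, -2.119, 0.208]
wrist_force: [0.6, -0.1, 1.1]
width: 1.002
grip_force: 0.0
```

Now check the key's seat in the cameras while the shaft is clear, and remeasure the boss by the top view (arm allowing).

Call:
jog_arm(
  increments=[
    [[0.67,-0.22,0.207,-0.19,-0.01,-0.1,1],[0.67,-0.22,0.207,-0.19,-0.01,-0.1,1],[0.67,-0.22,0.207,-0.19,-0.01,-0.1,1],[0.67,-0.22,0.207,-0.19,-0.01,-0.1,1],[0.67,-0.22,0.207,-0.19,-0.01,-0.1,1]],
  ],
)

```text
time: 19.62
tool_pos: [0.5004, 0.0919, 0.2478]
tcp_rot: [-2.111, -2.227, 0.109]
wrist_force: [0.4, -1.0, -0.5]
width: 0.999
grip_force: 0.0
```

Call:
jog_arm(
  increments=[
    [[0.67,-0.22,0.207,-0.19,-0.01,-0.1,1],[0.67,-0.22,0.207,-0.19,-0.01,-0.1,1],[0.67,-0.22,0.207,-0.19,-0.01,-0.1,1],[0.67,-0.22,0.207,-0.19,-0.01,-0.1,1],[0.67,-0.22,0.207,-0.19,-0.01,-0.1,1]],
  ],
)

```text
time: 20.03
tool_pos: [0.4581, 0.1895, 0.219]
tcp_rot: [-2.1, -2.336, 0.001]
wrist_force: [0.5, 0.3, -0.2]
width: 0.997
grip_force: 0.0
```

```bash
python3 - <<'E'
from h import *
t,dt=viewer.read_camera("top"); p,d=viewer.read_camera("side"); cv2.imwrite("pics/top4.png",t);cv2.imwrite("pics/side4.png",p); np.save("pics/side4.npy",d);np.save("pics/top4.npy",dt)
a=crop(p,222,165,40,50,10); b=crop(t,255,155,40,50,10)
cv2.imwrite("pics/k4.png",np.hstack([a,b]))
for nm,D in(("top",dt),("side",d)):
    C=cloud(nm,D); m=(abs(C[...,0]-.506)<.03)&(abs(C[...,1]+.0085)<.018)&(C[...,2]>.1)&(C[...,2]<.13)
    P=C[m]-[.5065,0,.1]; ph=np.arctan2(P[:,0],P[:,2]); r=np.hypot(P[:,0],P[:,2])*1e3; b=np.round(ph/.1)
    print(nm,[(round(k*.1,1),int((b==k).sum()),round(float(np.median(r[b==k])),1)) for k in np.unique(b) if abs(k)<9])
c=plan([.461,.189,.121],Rt(.105),5)
E
```

```text
top [(np.float64(-0.8), 10, 19.7), (np.float64(-0.7), 14, 19.5), (np.float64(-0.6), 11, 18.9), (np.float64(-0.5), 14, 18.6), (np.float64(-0.4), 16, 19.3), (np.float64(-0.3), 15, 18.8), (np.float64(-0.2), 4, 17.5), (np.float64(-0.1), 27, 20.9), (np.float64(0.0), 15, 23.9), (np.float64(0.1), 12, 22.8), (np.float64(0.2), 21, 23.5), (np.float64(0.3), 14, 23.4), (np.float64(0.4), 3, 20.9), (np.float64(0.5), 1, 18.4), (np.float64(0.6), 8, 18.6), (np.float64(0.7), 6, 18.1), (np.float64(0.8), 5, 17.3)]
side [(np.float64(-0.8), 2, 18.4), (np.float64(-0.7), 4, 17.7), (np.float64(-0.6), 4, 18.2), (np.float64(-0.5), 3, 18.2), (np.float64(-0.4), 2, 18.3), (np.float64(-0.3), 2, 18.7), (np.float64(-0.2), 2, 19.4), (np.float64(-0.0), 1, 17.3), (np.float64(0.6), 1, 20.2), (np.float64(0.7), 1, 20.1), (np.float64(0.8), 1, 19.3)]
5 rows: [-0.012, 0.031, 0.646] [-0.008, -0.0, 0.007]
```

View pics/k4.png

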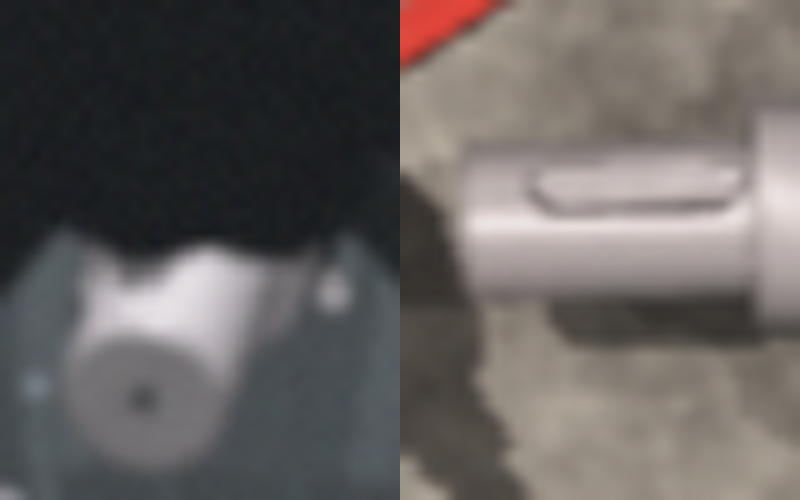

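Call:
jog_arm(
  increments=[
    [[-0.012,0.031,0.6,-0.008,0,0,1],[-0.012,0.031,0.8,-0.008,0,0,1],[-0.012,0.031,0.8,-0.008,0,0,1],[-0.012,0.031,0.6,0,0,0,1],[0,0,0.35,0,0,0,1]],
  ],
  force=40,
)

```text
time: 20.55
tool_pos: [0.4619, 0.1867, 0.1229]
tcp_rot: [-2.101, -2.335, 0.003]
wrist_force: [-0.7, -0.8, -0.2]
width: 0.999
grip_force: 0.0
```

Call:
jog_arm(
  increments=[
    [[0,0,0,0,0,0,1],[0,0,0,0,0,0,1],[0,0,0,0,0,0,1],[0,0,0,0,0,0,1],[0,0,0,0,0,0,1]],
  ],
)

```text
time: 20.97
tool_pos: [0.4642, 0.1882, 0.1268]
tcp_rot: [2.099, 2.334, 0.006]
wrist_force: [0.3, -0.1, 0.8]
width: 0.999
grip_force: 0.0
```

Call:
jog_arm(
  increments=[
    [[0,0,0,0,0,0,0.9],[0,0,0,0,0,0,0.8],[0,0,0,0,0,0,0.7],[0,0,0,0,0,0,0.6],[0,0,0,0,0,0,0.5]],
  ],
)

```text
time: 21.38
tool_pos: [0.4632, 0.1879, 0.1254]
tcp_rot: [2.1, 2.335, 0.003]
wrist_force: [-0.9, 0.5, -0.0]
width: 0.747
grip_force: 0.0
```

```bash
python3 -c "
from h import *
s=read_state();print(s['tool_pos'],s['wrist_force'],s['width'],s['grip_force'],np.degrees((Rt(.105).inv()*Ro.from_rotvec(s['tcp_rot'])).as_rotvec()))"
```

```text
[0.46315591 0.18790677 0.12540779] [-0.93140571  0.52669284 -0.03071499] 0.7473655619353241 0.0 [-0.13226351  0.01166042 -0.03604535]
```

Call:
jog_arm(
  increments=[
    [[0,-0.04,0.05,0,0,0,0.5],[0,0,0.05,0,0,0,0.5],[0,0,0,0,0,0,0.5],[0,0,0,0,0,0,0.5],[0,0,0,0,0,0,0.5]],
  ],
)

```text
time: 21.8
tool_pos: [0.462, 0.1878, 0.1223]
tcp_rot: [2.1, 2.335, 0.003]
wrist_force: [-0.3, 0.6, -0.2]
width: 0.747
grip_force: 0.0
```

Call:
jog_arm(
  increments=[
    [[0,0,0,0,0,0,0.46],[0,0,0,0,0,0,0.42],[0,0,0,0,0,0,0.38],[0,0,0,0,0,0,0.34],[0,0,0,0,0,0,0.3]],
  ],
  force=20,
)

```text
time: 22.22
tool_pos: [0.462, 0.1878, 0.1225]
tcp_rot: [2.1, 2.335, 0.003]
wrist_force: [-0.9, 0.3, 1.7]
width: 0.672
grip_force: 21.0
```

```bash
python3 -c "
from h import *
s=read_state();print(s['tool_pos'],s['wrist_force'],s['width'],s['grip_force'],np.degrees((Rt(.105).inv()*Ro.from_rotvec(s['tcp_rot'])).as_rotvec()))"
```

```text
[0.46199314 0.18777468 0.12253561] [-0.89577873  0.33262647  1.71277432] 0.6717596826539461 21.04386827442795 [-0.12282387  0.010321   -0.03574788]
```

```bash
python3 - <<'E'
from h import *
for f in("pics/top0.png","pics/top4.png"):
    g=cv2.cvtColor(cv2.imread(f),6).astype(float); c=[];L=[]
    for u in range(264,287):
        col=g[:,u]; 
        def sub(a,b,th):  # crossing
            for v in range(a,b):
                if (col[v]-th)*(col[v+1]-th)<=0 and col[v]!=col[v+1]: return v+(th-col[v])/(col[v+1]-col[v])
        lo=sub(180,187,90.); c.append(lo if lo else np.nan)
        k=np.argmax(col[174:181])+174; L.append(k+ .5*(col[k-1]-col[k+1])/(col[k-1]-2*col[k]+col[k+1]))
    u=np.arange(264,287); ok=np.isfinite(c)
    for nm,v in(("low",np.array(c)),("ridge",np.array(L))):
        v=v[ok]; uu=u[ok]; z=.1 if nm=="low" else .117
        pf=np.polyfit(uu,v,1); W=np.array([plane("top",(x,np.polyval(pf,x)),z) for x in(264,286)]); print(f,nm,"yaw",-(W[0]-W[1])[0]/(W[0]-W[1])[1])
s=read_state();p=s['tool_pos'];R=Ro.from_rotvec(s['tcp_rot'])
a=plan([p[0],p[1],.26],R,5)
b=plan([.5146,.105,.24],Rt(0,.15),6,a)
c=plan([.5146,.095,.1536],Rt(0,.15),5,b)
E
```

```text
pics/top0.png low yaw 0.04014827571735342
pics/top0.png ridge yaw -0.002152354560493944
pics/top4.png low yaw 0.03518109994902465
pics/top4.png ridge yaw -0.0036141176425411006
5 rows: [0.0, 0.002, -0.916] [0.0, 0.0, 0.0]
6 rows: [-0.478, 0.27, 0.094] [0.242, 0.012, 0.168]
5 rows: [-0.067, 0.086, 0.57] [0.0, 0.0, 0.0]
```

Call:
jog_arm(
  increments=[
    [[0,0,0,0,0,0,0.2],[0,0,0,0,0,0,0.2],[0,0,0,0,0,0,0.2],[0,0,-0.1,0,0,0,0.2],[0,0,-0.2,0,0,0,0.2]],
  ],
  force=70,
)

```text
time: 22.63
tool_pos: [0.4607, 0.1873, 0.13]
tcp_rot: [-2.101, -2.335, 0.002]
wrist_force: [0.1, 0.1, -4.8]
width: 0.662
grip_force: 75.1
```

Call:
jog_arm(
  increments=[
    [[0,0,-0.6,0,0,0,0.2],[0,0,-0.9,0,0,0,0.2],[0,0,-0.9,0,0,0,0.2],[0,0,-0.9,0,0,0,0.2],[0,0,-0.6,0,0,0,0.2]],
  ],
)

```text
time: 23.05
tool_pos: [0.4621, 0.1878, 0.2506]
tcp_rot: [2.1, 2.334, 0.006]
wrist_force: [0.6, 0.5, -4.1]
width: 0.66
grip_force: 76.1
```

Call:
jog_arm(
  increments=[
    [[-0.3,0.2,0,0.1,0.01,0.1,0.2],[-0.48,0.27,0.09,0.24,0.01,0.17,0.2],[-0.48,0.27,0.09,0.24,0.01,0.17,0.2],[-0.48,0.27,0.09,0.24,0.01,0.17,0.2],[-0.48,0.27,0.09,0.24,0.01,0.17,0.2]],
  ],
)

```text
time: 23.47
tool_pos: [0.5042, 0.1229, 0.2342]
tcp_rot: [-2.139, -2.189, 0.122]
wrist_force: [0.2, -0.1, -5.1]
width: 0.661
grip_force: 76.0
```

```bash
python3 - <<'E'
from h import *
c=plan([.5146,.095,.1536],Rt(0,.15),9); print(read_state()['wrist_force'],read_state()['torque'],read_state()['grip_force'])
E
```

```text
9 rows: [-0.104, 0.075, 0.291] [0.04, 0.002, 0.024]
[ 0.16670748 -0.05038923 -5.10577117] [ 0.03970081 -0.13476164 -0.00987845] 76.03027157485485
```

Call:
jog_arm(
  increments=[
    [[-0.104,0.075,0.291,0.04,0.002,0.024,0.2],[-0.104,0.075,0.291,0.04,0.002,0.024,0.2],[-0.104,0.075,0.291,0.04,0.002,0.024,0.2],[-0.104,0.075,0.291,0.04,0.002,0.024,0.2],[-0.104,0.075,0.291,0.04,0.002,0.024,0.2]],
  ],
)

```text
time: 23.88
tool_pos: [0.5072, 0.108, 0.1907]
tcp_rot: [-2.136, -2.164, 0.153]
wrist_force: [-5.8, -9.0, 2.3]
width: 0.653
grip_force: 80.5
```

Call:
jog_arm(
  increments=[
    [[-0.104,0.075,0.291,0.04,0.002,0.024,0.2],[-0.104,0.075,0.291,0.04,0.002,0.024,0.2],[-0.104,0.075,0.291,0.04,0.002,0.024,0.2],[-0.104,0.075,0.2,0.04,0.002,0.024,0.2],[0,0,0,0,0,0,0.2]],
  ],
)

```text
time: 24.3
tool_pos: [0.5143, 0.0961, 0.156]
tcp_rot: [-2.142, -2.145, 0.161]
wrist_force: [-0.6, -0.5, -4.7]
width: 0.659
grip_force: 79.9
```

Call:
jog_arm(
  increments=[
    [[0,0,0,0,0,0,0.2],[0,0,0,0,0,0,0.2],[0,0,0,0,0,0,0.2],[0,0,0,0,0,0,0.2],[0,0,0,0,0,0,0.2]],
  ],
)

```text
time: 24.72
tool_pos: [0.5157, 0.0965, 0.1587]
tcp_rot: [-2.144, -2.147, 0.156]
wrist_force: [-0.6, 0.1, -4.6]
width: 0.66
grip_force: 80.0
```

```bash
python3 - <<'E'
from h import *
c=plan([.5146,.085,.1536],Rt(0,.15),5);s=read_state(); print(s['tool_pos'],s['wrist_force'],s['torque'],s['joint_vel'].round(3))
p,d=viewer.read_camera("side");cv2.imwrite("pics/side5.png",p);t,d=viewer.read_camera("top");cv2.imwrite("pics/top5.png",t)
u,v=proj("side",[.507,.05,.1])[0].astype(int); a=crop(p,u-25,v-30,50,60,8)
u,v=proj("top",[.507,.05,.1])[0].astype(int); b=crop(t,u-25,v-30,50,60,8)
cv2.imwrite("pics/k5.png",np.hstack([a,b]))
E
```

```text
5 rows: [-0.077, -0.002, 0.035] [0.009, -0.0, 0.003]
[0.51567382 0.09653893 0.15871235] [-0.56642367  0.0685194  -4.6232294 ] [ 0.00561441 -0.21137009  0.0048931 ] [-0.001  0.002  0.003  0.    -0.     0.001]
```

View pics/k5.png

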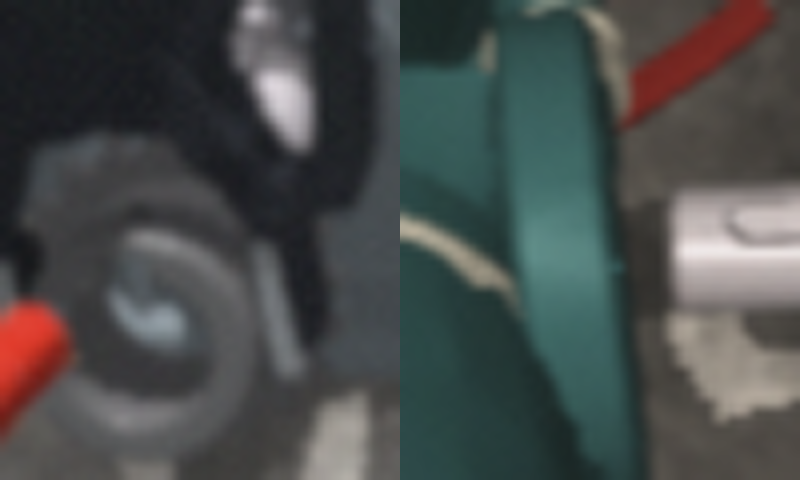

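```bash
python3 - <<'E'
from h import *
p,d=viewer.read_camera("side"); C=cloud("side",d); g=cv2.cvtColor(p,6)
s=read_state(); R=Ro.from_rotvec(s['tcp_rot']); ax=s['tool_pos']+R.apply([0,0,.0545]); print("expected axis pt",ax)
Q=(C-ax)@R.as_matrix()   # tool frame: x=+y world, y=+x, z=down
rad=np.hypot(Q[...,1]-.0015,Q[...,2])
m=(rad>.0195)&(rad<.0275)&(abs(Q[...,0]-.023)<.012)&(Q[...,2]>-.012)
P=Q[m]; A=np.c_[P[:,1:],np.ones(len(P))]
from scipy.optimize import least_squares
f=least_squares(lambda k:A@k-P[:,0],[0,0,.022],loss='soft_l1',f_scale=.001); r=f.fun
print(m.sum(),"end plane x=%.4f slopes y %.3f z %.3f"%(f.x[2],f.x[0],f.x[1]),"mad",np.median(abs(A@f.x-P[:,0])))
m2=(abs(Q[...,0]-f.x[2])<.004)&(rad<.04)&(Q[...,2]>-.01); P=Q[m2]
print("extent toolY",np.percentile(P[:,1],[1,99]),"z max",np.percentile(P[:,2],99))
E
```

```text
expected axis pt [0.50755483 0.09638558 0.10452953]
98 end plane x=0.0236 slopes y -0.007 z 0.162 mad 0.0007496342086431036
extent toolY [-0.02724484  0.02519861] z max 0.02187443233028569
```

```bash
cat > tilt.py <<'E'
from h import *
from scipy.optimize import least_squares
def tilt(C,ax,R,r0,r1,x0,dx=.01,zmin=-.012):
    Q=(C-ax)@R.as_matrix(); rad=np.hypot(Q[...,1],Q[...,2])
    m=(rad>r0)&(rad<r1)&(abs(Q[...,0]-x0)<dx)&(Q[...,2]>zmin); P=Q[m]; A=np.c_[P[:,1:],np.ones(len(P))]
    f=least_squares(lambda k:A@k-P[:,0],[0,0,x0],loss='soft_l1',f_scale=.001)
    print(m.sum(),"x=%.4f slope y %.3f z %.3f"%(f.x[2],f.x[0],f.x[1]),"mad %.4f"%np.median(abs(A@f.x-P[:,0])))
if __name__=="__main__":
    C0=cloud("side",np.load("pics/side0.npy"))
    tilt(C0,np.array([.4625,.1878,.068]),Rt(.105),.0195,.0275,.023,.01)
    tilt(C0,np.array([.4625,.1878,.068]),Rt(.105),.0195,.0275,.023,.01,-.03)
    tilt(C0,np.array([.508,.0305,.1]),Rt(0),0,.016,.0)
    tilt(C0,np.array([.508,.0305,.1]),Rt(0),0,.016,.0,.01,-.03)
    for i in range(2):
        d=viewer.read_camera("side")[1]; s=read_state(); R=Ro.from_rotvec(s['tcp_rot']); ax=s['tool_pos']+R.apply([0,0,.0545])
        for x0 in(.0195,.0215): tilt(cloud("side",d),ax+[.001,0,0],R,x0,.0275,.0236)
        # plate back face: x ~ -0.021 (rad 31..39)
        tilt(cloud("side",d),ax+[.001,0,0],R,.031,.038,-.0195,.008,-.03)
E
python3 tilt.py
```

```text
193 x=0.0229 slope y 0.014 z -0.007 mad 0.0007
278 x=0.0228 slope y 0.011 z -0.001 mad 0.0007
145 x=0.0017 slope y -0.028 z -0.019 mad 0.0008
157 x=0.0017 slope y -0.029 z -0.013 mad 0.0009
109 x=0.0238 slope y 0.009 z 0.143 mad 0.0009
70 x=0.0238 slope y 0.013 z 0.123 mad 0.0009
57 x=-0.0190 slope y 0.010 z 0.174 mad 0.0006
107 x=0.0236 slope y 0.001 z 0.191 mad 0.0009
65 x=0.0236 slope y 0.002 z 0.157 mad 0.0009
60 x=-0.0186 slope y 0.007 z 0.166 mad 0.0008
```

```bash
cat > kw.py <<'E'
from h import *
import sys
def kw(img,C,ax,R,pitch,xe,dx=.0015):
    Rs=R*Ro.from_euler('y',pitch)   # sprocket frame: x along axis(+y world), y=+x world, z=down
    g=cv2.cvtColor(img,6).astype(np.float32)
    for r in(.0205,.022):
        out=[]
        for a in np.arange(-.7,.71,.1):
            X=ax+[dx,0,0]+Rs.apply([xe,r*np.sin(a),-r*np.cos(a)]); u,v=proj("side",X)[0]
            out.append(int(cv2.getRectSubPix(g,(1,1),(float(u),float(v)))[0,0]))
        print("r",r,"a -.7..+.7",out)
if __name__=="__main__":
    p,d=viewer.read_camera("side"); C=cloud("side",d); s=read_state(); R=Ro.from_rotvec(s['tcp_rot']); ax=s['tool_pos']+R.apply([0,0,.0545])
    # slope z .16: axis normal = (1,0,-.16) -> rotation about y by +.16 maps x to (cos,0,-sin)
    kw(p,C,ax,R,.16,.0236)
    kw(cv2.imread("pics/side0.png"),None,np.array([.4622-.001,.1878,.068]),Rt(.105),0,.0228)
    b=p.astype(int); red=(b[...,2]>120)&(b[...,1]<80)&(C[...,1]>.03)&(C[...,1]<.3)&(C[...,0]>.45)&(C[...,2]<.3)
    print("red pts",red.sum(),np.percentile(C[red],[2,50,98],axis=0).round(3).tolist())
    P=C[red]; hi=P[P[:,2]>.045]; print("high red",len(hi),hi.mean(0).round(3) if len(hi) else "", np.percentile(hi,[5,95],axis=0).round(3).tolist() if len(hi) else "")
    v,u=np.nonzero(red); 
    s0=cv2.imread("pics/side0.png").astype(int); C0=cloud("side",np.load("pics/side0.npy")); r0=(s0[...,2]>120)&(s0[...,1]<80)&(C0[...,1]>.03)&(C0[...,1]<.3)&(C0[...,0]>.45)&(C0[...,2]<.3); print("before",r0.sum(),np.percentile(C0[r0],[2,50,98],axis=0).round(3).tolist())
    R2=Ro.from_euler('x',-.16)*Rt(-.015,.15); q=R2.apply([0,0,-.0545])
    print("q off",q); plan(np.array([.506,.098,.103])+q,R2,5)
E
python3 kw.py
```

```text
r 0.0205 a -.7..+.7 [77, 76, 74, 75, 83, 87, 82, 74, 68, 63, 62, 64, 67, 63, 62]
r 0.022 a -.7..+.7 [82, 81, 80, 80, 85, 87, 82, 72, 64, 62, 63, 68, 68, 65, 65]
r 0.0205 a -.7..+.7 [66, 68, 70, 76, 105, 140, 153, 153, 147, 128, 95, 74, 67, 64, 63]
r 0.022 a -.7..+.7 [69, 69, 71, 71, 96, 134, 148, 149, 148, 133, 96, 74, 69, 67, 67]
red pts 507 [[0.495, 0.037, 0.004], [0.55, 0.126, 0.111], [0.604, 0.181, 0.262]]
high red 274 [0.536 0.155 0.131] [[0.498, 0.096, 0.111], [0.555, 0.18, 0.255]]
before 446 [[0.526, 0.038, 0.004], [0.55, 0.139, 0.111], [0.605, 0.181, 0.128]]
q off [0.00814438 0.00858534 0.05319973]
5 rows: [0.069, -0.007, 0.011] [0.005, -0.302, 0.076]
```

```bash
cat >> h.py <<'E'
def Rs(pitch=.16,lean=.15,yaw=-.015): return Ro.from_euler('x',-pitch)*Rt(yaw,lean)
def axplan(x,y,z,N,pitch=.16,lean=.15,yaw=-.015,L=.0545):
    R=Rs(pitch,lean,yaw); return plan(np.array([x,y,z])+R.apply([0,0,-L]),R,N)
def axst(L=.0545,pitch=.16,lean=.15,yaw=-.015):
    s=read_state(); R=Ro.from_rotvec(s['tcp_rot']); a=s['tool_pos']+R.apply([0,0,L])
    print("t %.2f ax mm"%s['time'],(a*1e3).round(2),"F",s['wrist_force'].round(1),"T",s['torque'].round(2),"rerr",np.degrees((Rs(pitch,lean,yaw).inv()*R).as_rotvec()).round(2),"grip",round(s['grip_force'],1)); return a,R
E
python3 -c "
from h import *
axst(); axplan(.5065,.075,.1005,10)"
```

```text
t 25.02 ax mm [507.43  96.3  104.36] F [ 0.1 -0.  -4. ] T [ 0.08 -0.15 -0.05] rerr [-0.14  9.07 -2.28] grip 80.0
10 rows: [-0.041, 0.001, 0.018] [0.002, -0.151, 0.038]
```

Call:
jog_arm(
  increments=[
    [[-0.041,0,0.01,0,-0.15,0.038,0.2],[-0.041,0,0.01,0,-0.15,0.038,0.2],[-0.041,0,0.01,0,-0.15,0.038,0.2],[-0.041,0,0.01,0,-0.15,0.038,0.2],[-0.041,0,0.01,0,-0.15,0.038,0.2]],
  ],
)

```text
time: 25.43
tool_pos: [0.5151, 0.09, 0.1568]
tcp_rot: [-2.196, -2.167, 0.249]
wrist_force: [0.0, 0.7, -5.3]
width: 0.657
grip_force: 80.0
```

Call:
jog_arm(
  increments=[
    [[-0.041,0,0.01,0,-0.15,0.038,0.2],[-0.041,0,0.01,0,-0.15,0.038,0.2],[-0.041,0,0.01,0,-0.15,0.038,0.2],[-0.041,0,0.01,0,-0.15,0.038,0.2],[-0.041,0,0.01,0,-0.15,0.038,0.2]],
  ],
)

```text
time: 25.85
tool_pos: [0.5149, 0.0837, 0.1561]
tcp_rot: [2.231, 2.17, -0.339]
wrist_force: [0.4, 0.6, -4.3]
width: 0.654
grip_force: 80.0
```

Call:
jog_arm(
  increments=[
    [[0,0,0,0,0,0,0.2],[0,0,0,0,0,0,0.2],[0,0,0,0,0,0,0.2],[0,0,0,0,0,0,0.2],[0,0,0,0,0,0,0.2]],
  ],
)

```text
time: 26.27
tool_pos: [0.5149, 0.0838, 0.1562]
tcp_rot: [2.232, 2.172, -0.338]
wrist_force: [-0.8, 0.4, -3.4]
width: 0.658
grip_force: 80.0
```

```bash
cat > chk.py <<'E'
from h import *
from tilt import tilt
from kw import kw
a,R=axst(); axplan(.5065,.070,.0997,5)
p,d=viewer.read_camera("side"); C=cloud("side",d); cv2.imwrite("pics/side6.png",p)
R0=Rs(0)   # nominal sprocket frame
for x0 in(.0195,.0215): tilt(C,a+[.001,0,0],R0,x0,.0275,.0236)
tilt(C,a+[.001,0,0],R0,.031,.038,-.0195,.008,-.03)
kw(p,C,a,R0,0,.0236)
# image circle of boss end outline centre in side view
Q=(C-a)@R0.as_matrix(); m=(abs(Q[...,0]-.0236)<.005)&(np.hypot(Q[...,1],Q[...,2])<.036); P=Q[m]
print("end ext y",np.percentile(P[:,1],[2,98]).round(4),"z",np.percentile(P[:,2],[2,98]).round(4))
E
python3 chk.py
```

```text
t 26.27 ax mm [506.86  75.24 102.92] F [-0.8  0.4 -3.4] T [ 0.21 -0.15 -0.01] rerr [-0.13  0.08  0.02] grip 80.0
5 rows: [-0.031, 0.003, 0.027] [0.004, -0.003, -0.001]
145 x=0.0231 slope y -0.017 z 0.035 mad 0.0008
103 x=0.0231 slope y -0.022 z 0.032 mad 0.0007
50 x=-0.0192 slope y 0.039 z 0.062 mad 0.0010
r 0.0205 a -.7..+.7 [65, 66, 68, 73, 80, 85, 81, 75, 66, 60, 57, 57, 57, 59, 59]
r 0.022 a -.7..+.7 [63, 64, 66, 70, 78, 85, 82, 75, 65, 61, 59, 59, 59, 60, 60]
end ext y [-0.0268  0.0252] z [-0.0307  0.0234]
```

```bash
cat > kd.py <<'E'
from h import *
def kd(C,a,R0,xe=.0231,dx=.0015):
    Q=(C-(np.array(a)+[dx,0,0]))@R0.as_matrix(); u,v=Q[...,1],-Q[...,2]; Q0=Q[...,0]
    near=np.hypot(u,v)<.04
    ring=near&(abs(Q0-xe)<.004)&(np.hypot(u,v)<.034)
    # project each pixel ray to end plane for deep points too
    K,R,t=cam("side"); o=-R.T@t; H,W=C.shape[:2]
    vv,uu=np.mgrid[:H,:W]; ray=np.stack([uu,vv,np.ones_like(uu)],-1)@np.linalg.inv(K).T@R
    oq=R0.inv().apply(o-(np.array(a)+[dx,0,0])); rq=ray@R0.as_matrix(); s=(xe-oq[0])/rq[...,0]; E=oq+rq*s[...,None]
    ey,ez=E[...,1],-E[...,2]; rr=np.hypot(ey,ez); an=np.arctan2(ey,ez)
    deep=(Q0<xe-.004)
    inn=(rr<.026)&deep
    core=(rr<.026)&deep&(abs(an)>.6)
    from scipy.optimize import least_squares
    # bore circle: boundary score: fit centre maximizing separation
    best=max(((deep[(np.hypot(ey-cx,ez-cz)<.0185)&(abs(an)>.5)].mean()-deep[(np.hypot(ey-cx,ez-cz)>.0195)&(np.hypot(ey-cx,ez-cz)<.028)&(abs(an)>.5)].mean()),cx,cz) for cx in np.arange(-.004,.0041,.0005) for cz in np.arange(-.004,.0041,.0005))
    print("bore centre (x,z) mm",np.array(best).round(4)*[1,1e3,1e3])
    _,cx,cz=best; r2=np.hypot(ey-cx,ez-cz); a2=np.arctan2(ey-cx,ez-cz); sel=(r2>.0198)&(r2<.0228)
    print([(round(b,2),int((sel&(abs(a2-b)<.075)).sum()),round(1e3*float(np.median(Q0[sel&(abs(a2-b)<.075)]-xe)),1)) for b in np.arange(-.9,.91,.15)])
if __name__=="__main__":
    kd(cloud("side",np.load("pics/side0.npy")),[.462,.1878,.068],Rt(.105),.0228)
    for i in range(2):
        d=viewer.read_camera("side")[1]; s=read_state(); R=Ro.from_rotvec(s['tcp_rot']); a=s['tool_pos']+R.apply([0,0,.0545]); kd(cloud("side",d),a,Rs(0))
E
python3 kd.py
```

```text
bore centre (x,z) mm [ 0.9583 -1.      3.5   ]
[(np.float64(-0.9), 3, -1.3), (np.float64(-0.75), 2, 0.2), (np.float64(-0.6), 2, -0.8), (np.float64(-0.45), 3, -0.7), (np.float64(-0.3), 3, -1.6), (np.float64(-0.15), 4, -62.3), (np.float64(0.0), 2, -61.9), (np.float64(0.15), 4, -61.4), (np.float64(0.3), 3, 0.6), (np.float64(0.45), 3, 0.7), (np.float64(0.6), 3, 0.2), (np.float64(0.75), 3, 0.2), (np.float64(0.9), 3, -0.7)]
bore centre (x,z) mm [ 0.9505 -0.5     3.5   ]
[(np.float64(-0.9), 2, 0.3), (np.float64(-0.75), 2, -0.4), (np.float64(-0.6), 3, 1.2), (np.float64(-0.45), 1, -1.5), (np.float64(-0.3), 3, -2.4), (np.float64(-0.15), 2, -156.5), (np.float64(0.0), 1, -154.2), (np.float64(0.15), 3, -7.3), (np.float64(0.3), 2, -0.1), (np.float64(0.45), 2, -0.2), (np.float64(0.6), 2, -0.2), (np.float64(0.75), 3, -0.9), (np.float64(0.9), 2, -0.4)]
bore centre (x,z) mm [ 0.9121 -0.5     3.5   ]
[(np.float64(-0.9), 2, -0.0), (np.float64(-0.75), 2, 1.5), (np.float64(-0.6), 3, -0.5), (np.float64(-0.45), 1, -1.8), (np.float64(-0.3), 3, -2.1), (np.float64(-0.15), 2, -157.0), (np.float64(0.0), 1, -156.2), (np.float64(0.15), 3, -7.9), (np.float64(0.3), 2, -0.1), (np.float64(0.45), 2, -0.6), (np.float64(0.6), 2, -0.3), (np.float64(0.75), 3, 0.6), (np.float64(0.9), 2, 0.1)]
```

```bash
python3 -c "
from h import *
axst(pitch=.19,yaw=-.02); axplan(.5065,.066,.0997,5,pitch=.19,yaw=-.02)
R=Rs(.19,.15,-.02); print('10mm -y axis:',(R.inv().apply(Ro.from_euler('z',-.02).apply([0,-.01,0]))/.03).round(3), '1mm x',(R.inv().apply([.001,0,0])/.03).round(4),'1mm z',(R.inv().apply([0,0,.001])/.03).round(4))"
```

```text
t 26.42 ax mm [506.86  75.23 102.92] F [-0.7  0.5 -5.1] T [ 0.23 -0.16 -0.04] rerr [-0.1   1.78 -0.52] grip 80.0
5 rows: [-0.046, 0.004, 0.032] [0.003, -0.059, 0.017]
10mm -y axis: [-0.327  0.009  0.063] 1mm x [ 0.0007  0.033  -0.005 ] 1mm z [-0.0064 -0.0048 -0.0324]
```

Call:
jog_arm(
  increments=[
    [[-0.046,0.004,0.032,0,-0.06,0.017,0.2],[-0.046,0.004,0.032,0,-0.06,0.017,0.2],[-0.046,0.004,0.032,0,-0.06,0.017,0.2],[-0.046,0.004,0.032,0,-0.06,0.017,0.2],[-0.046,0.004,0.032,0,-0.06,0.017,0.2]],
  ],
)

```text
time: 26.83
tool_pos: [0.5146, 0.076, 0.1524]
tcp_rot: [2.219, 2.145, -0.371]
wrist_force: [0.4, -0.6, -5.2]
width: 0.65
grip_force: 80.0
```

Call:
jog_arm(
  increments=[
    [[0,0,0,0,0,0,0.2],[0,0,0,0,0,0,0.2],[0,0,0,0,0,0,0.2],[0,0,0,0,0,0,0.2],[0,0,0,0,0,0,0.2]],
  ],
)

```text
time: 27.25
tool_pos: [0.5147, 0.0762, 0.1526]
tcp_rot: [2.22, 2.146, -0.37]
wrist_force: [-0.5, -0.4, -4.5]
width: 0.657
grip_force: 80.0
```

```bash
python3 -c "
from h import *
axst(pitch=.19,yaw=-.02); axplan(.5065,.056,.0997,5,pitch=.19,yaw=-.02)"
```

```text
t 27.25 ax mm [506.63  66.04  99.68] F [-0.5 -0.4 -4.5] T [ 0.21 -0.14 -0.02] rerr [-0.11 -0.02 -0.02] grip 80.0
5 rows: [-0.066, 0.003, 0.013] [0.004, 0.001, 0.001]
```

Call:
jog_arm(
  increments=[
    [[-0.06,0,0.012,0,0,0,0.2],[-0.07,0.003,0.012,0,0,0,0.2],[-0.07,0.003,0.013,0,0,0,0.2],[-0.06,0.003,0.013,0,0,0,0.2],[-0.06,0,0.012,0,0,0,0.2]],
  ],
)

```text
time: 27.67
tool_pos: [0.5145, 0.0662, 0.1525]
tcp_rot: [2.22, 2.146, -0.37]
wrist_force: [0.6, 0.0, -5.2]
width: 0.656
grip_force: 80.0
```

Call:
jog_arm(
  increments=[
    [[-0.05,0,0.01,0,0,0,0.2],[-0.05,0,0.01,0,0,0,0.2],[-0.05,0,0.01,0,0,0,0.2],[0,0,0,0,0,0,0.2],[0,0,0,0,0,0,0.2]],
  ],
)

```text
time: 28.08
tool_pos: [0.5143, 0.0617, 0.1525]
tcp_rot: [2.22, 2.146, -0.37]
wrist_force: [0.4, 0.3, -5.5]
width: 0.656
grip_force: 79.8
```

```bash
python3 -c "
from h import *
axst(pitch=.19,yaw=-.02)"
```

```text
t 28.08 ax mm [506.27  51.47  99.55] F [ 0.4  0.3 -5.5] T [ 0.26 -0.42  0.08] rerr [-0.11 -0.03 -0.01] grip 79.8
```

Call:
jog_arm(
  increments=[
    [[0,0.016,0,0,0,0,0.2],[-0.05,0,0.01,0,0,0,0.2],[-0.05,0,0.01,0,0,0,0.2],[0,0,0,0,0,0,0.2],[0,0,0,0,0,0,0.2]],
  ],
)

```text
time: 28.5
tool_pos: [0.5145, 0.0587, 0.1525]
tcp_rot: [2.22, 2.146, -0.37]
wrist_force: [0.5, -0.0, -5.3]
width: 0.656
grip_force: 79.9
```

```bash
python3 -c "
from h import *
axst(pitch=.19,yaw=-.02)"
```

```text
t 28.50 ax mm [506.43  48.46  99.53] F [ 0.5 -0.  -5.3] T [ 0.28 -0.29  0.01] rerr [-0.09 -0.03 -0.01] grip 79.9
```

Call:
jog_arm(
  increments=[
    [[-0.05,0.01,0.01,0,0,0,0.2],[-0.05,0,0.01,0,0,0,0.2],[-0.05,0,0.01,0,0,0,0.2],[0,0,0,0,0,0,0.2],[0,0,0,0,0,0,0.2]],
  ],
)

```text
time: 28.92
tool_pos: [0.5146, 0.054, 0.1524]
tcp_rot: [2.22, 2.146, -0.37]
wrist_force: [-1.1, 0.6, -4.3]
width: 0.658
grip_force: 79.9
```

```bash
python3 -c "
from h import *
axst(pitch=.19,yaw=-.02)"
```

```text
t 28.92 ax mm [506.53  43.79  99.51] F [-1.1  0.6 -4.3] T [ 0.24 -0.17  0.08] rerr [-0.1  -0.03 -0.  ] grip 79.9
```

Call:
jog_arm(
  increments=[
    [[-0.04,0,0.008,0,0,0,0.2],[-0.04,0,0.008,0,0,0,0.2],[-0.04,0,0.008,0,0,0,0.2],[0,0,0,0,0,0,0.2],[0,0,0,0,0,0,0.2]],
  ],
)

```text
time: 29.33
tool_pos: [0.5144, 0.0504, 0.1524]
tcp_rot: [2.22, 2.146, -0.37]
wrist_force: [1.0, 0.6, -4.4]
width: 0.658
grip_force: 80.0
```

```bash
python3 -c "
from h import *
axst(pitch=.19,yaw=-.02)"
```

```text
t 29.33 ax mm [506.39  40.19  99.5 ] F [ 1.   0.6 -4.4] T [ 0.21 -0.16  0.01] rerr [-0.1  -0.02 -0.01] grip 80.0
```

Call:
jog_arm(
  increments=[
    [[-0.04,0.003,0.008,0,0,0,0.2],[-0.04,0,0.008,0,0,0,0.2],[-0.04,0,0.008,0,0,0,0.2],[0,0,0,0,0,0,0.2],[0,0,0,0,0,0,0.2]],
  ],
)

```text
time: 29.75
tool_pos: [0.5145, 0.0467, 0.1525]
tcp_rot: [2.219, 2.146, -0.37]
wrist_force: [1.1, -1.0, -4.4]
width: 0.656
grip_force: 80.0
```

```bash
python3 -c "
from h import *
axst(pitch=.19,yaw=-.02)"
```

```text
t 29.75 ax mm [506.46  36.52  99.53] F [ 1.1 -1.  -4.4] T [ 0.25 -0.29  0.04] rerr [-0.12 -0.03 -0.02] grip 80.0
```

Call:
jog_arm(
  increments=[
    [[-0.04,0.002,0.008,0,0,0,0.2],[-0.04,0,0.008,0,0,0,0.2],[-0.04,0,0.008,0,0,0,0.2],[0,0,0,0,0,0,0.2],[0,0,0,0,0,0,0.2]],
  ],
)

```text
time: 30.17
tool_pos: [0.5144, 0.043, 0.1524]
tcp_rot: [2.219, 2.146, -0.37]
wrist_force: [0.9, -0.3, -4.1]
width: 0.662
grip_force: 80.0
```

```bash
python3 -c "
from h import *
axst(pitch=.19,yaw=-.02)"
```

```text
t 30.17 ax mm [506.34  32.8   99.48] F [ 0.9 -0.3 -4.1] T [ 0.24 -0.37  0.07] rerr [-0.12 -0.03 -0.01] grip 80.0
```

Call:
jog_arm(
  increments=[
    [[-0.04,0.008,0.008,0,0,0,0.2],[-0.04,0,0.008,0,0,0,0.2],[-0.04,0,0.008,0,0,0,0.2],[-0.04,0,0.008,0,0,0,0.2],[0,0,0,0,0,0,0.2]],
  ],
)

```text
time: 30.58
tool_pos: [0.5144, 0.038, 0.1524]
tcp_rot: [2.219, 2.146, -0.37]
wrist_force: [1.8, 0.1, -5.0]
width: 0.658
grip_force: 80.0
```

```bash
python3 -c "
from h import *
axst(pitch=.19,yaw=-.02)"
```

```text
t 30.58 ax mm [506.35  27.78  99.46] F [ 1.8  0.1 -5. ] T [ 0.27 -0.41  0.16] rerr [-0.12 -0.03 -0.01] grip 80.0
```

Call:
jog_arm(
  increments=[
    [[-0.04,0.002,0.008,0,0,0,0.2],[-0.04,0,0.008,0,0,0,0.2],[-0.04,0,0.008,0,0,0,0.2],[-0.04,0,0.008,0,0,0,0.2],[0,0,0,0,0,0,0.2]],
  ],
)

```text
time: 31.0
tool_pos: [0.5143, 0.0331, 0.1524]
tcp_rot: [2.219, 2.146, -0.37]
wrist_force: [2.8, -0.7, -5.3]
width: 0.659
grip_force: 80.0
```

```bash
python3 -c "
from h import *
axst(pitch=.19,yaw=-.02)"
```

```text
t 31.00 ax mm [506.31  22.88  99.47] F [ 2.8 -0.7 -5.3] T [ 0.21 -0.56  0.2 ] rerr [-0.14 -0.04 -0.02] grip 80.0
```

Call:
jog_arm(
  increments=[
    [[0,0.015,0,-0.018,-0.014,-0.09,0.2],[0,0,0,0,0,0,0.2],[-0.04,0,0.008,0,0,0,0.2],[-0.04,0,0.008,0,0,0,0.2],[0,0,0,0,0,0,0.2]],
  ],
)

```text
time: 31.42
tool_pos: [0.5142, 0.0307, 0.1522]
tcp_rot: [2.208, 2.156, -0.371]
wrist_force: [0.8, 0.1, -4.3]
width: 0.661
grip_force: 80.0
```

```bash
python3 -c "
from h import *
axst(pitch=.19,yaw=-.01)"
```

```text
t 31.42 ax mm [506.27  20.38  99.27] F [ 0.8  0.1 -4.3] T [ 0.22 -0.34  0.09] rerr [-0.19 -0.12  0.02] grip 80.0
```

Call:
jog_arm(
  increments=[
    [[-0.04,0.002,0.008,0,0,0,0.2],[-0.04,0,0.008,0,0,0,0.2],[-0.04,0,0.008,0,0,0,0.2],[-0.04,0,0.008,0,0,0,0.2],[0,0,0,0,0,0,0.2]],
  ],
)

```text
time: 31.83
tool_pos: [0.5142, 0.0257, 0.1522]
tcp_rot: [2.208, 2.156, -0.37]
wrist_force: [0.8, -1.4, -5.4]
width: 0.655
grip_force: 80.0
```

```bash
python3 -c "
from h import *
axst(pitch=.19,yaw=-.01)"
```

```text
t 31.83 ax mm [506.26  15.41  99.3 ] F [ 0.8 -1.4 -5.4] T [ 0.24 -0.32  0.12] rerr [-0.2  -0.12  0.02] grip 80.0
```

Call:
jog_arm(
  increments=[
    [[-0.04,0.006,0.008,-0.009,-0.007,-0.045,0.2],[-0.04,0,0.008,0,0,0,0.2],[-0.04,0,0.008,0,0,0,0.2],[-0.04,0,0.008,0,0,0,0.2],[0,0,0,0,0,0,0.2]],
  ],
)

```text
time: 32.25
tool_pos: [0.5141, 0.0208, 0.1522]
tcp_rot: [2.203, 2.161, -0.37]
wrist_force: [-0.0, 0.5, -4.2]
width: 0.663
grip_force: 80.0
```

```bash
python3 -c "
from h import *
axst(pitch=.19,yaw=-.005)"
```

```text
t 32.25 ax mm [506.23  10.47  99.26] F [-0.   0.5 -4.2] T [ 0.22 -0.15  0.15] rerr [-0.24 -0.17  0.03] grip 80.0
```

Call:
jog_arm(
  increments=[
    [[-0.04,0.002,0.008,0,0,0,0.2],[-0.04,0,0.008,0,0,0,0.2],[-0.04,0,0.008,0,0,0,0.2],[-0.04,0,0.008,0,0,0,0.2],[0,0,0,0,0,0,0.2]],
  ],
)

```text
time: 32.67
tool_pos: [0.5141, 0.0159, 0.1522]
tcp_rot: [2.202, 2.161, -0.37]
wrist_force: [-0.5, 0.5, -3.6]
width: 0.655
grip_force: 80.1
```

```bash
python3 -c "
from h import *
axst(pitch=.19,yaw=-.005)"
```

```text
t 32.67 ax mm [506.2    5.6   99.28] F [-0.5  0.5 -3.6] T [0.36 0.01 0.13] rerr [-0.25 -0.17  0.03] grip 80.1
```

Call:
jog_arm(
  increments=[
    [[-0.04,0,0.008,0,0,-0.03,0.2],[-0.04,0,0.008,0,0,0,0.2],[-0.04,0,0.008,0,0,0,0.2],[-0.04,0,0.008,0,0,0,0.2],[0,0,0,0,0,0,0.2]],
  ],
)

```text
time: 33.08
tool_pos: [0.5141, 0.0109, 0.1522]
tcp_rot: [2.199, 2.164, -0.37]
wrist_force: [0.0, -0.4, -4.1]
width: 0.655
grip_force: 80.1
```

```bash
python3 -c "
from h import *
axst(pitch=.19,yaw=-.0)"
```

```text
t 33.08 ax mm [506.26   0.6   99.25] F [ 0.  -0.4 -4.1] T [ 0.22 -0.19  0.07] rerr [-0.28 -0.18  0.14] grip 80.1
```

Call:
jog_arm(
  increments=[
    [[-0.03,0,0.006,0,0,0,0.2],[-0.03,0,0.006,0,0,0,0.2],[-0.03,0,0.006,0,0,0,0.2],[-0.02,0,0.004,0,0,0,0.2],[0,0,0,0,0,0,0.2]],
  ],
)

```text
time: 33.5
tool_pos: [0.5142, 0.0078, 0.1522]
tcp_rot: [2.199, 2.164, -0.369]
wrist_force: [1.6, 0.1, -4.3]
width: 0.655
grip_force: 80.0
```

```bash
python3 -c "
from h import *
axst(pitch=.19,yaw=-.0)"
```

```text
t 33.50 ax mm [506.28  -2.57  99.29] F [ 1.6  0.1 -4.3] T [ 0.21 -0.33  0.11] rerr [-0.29 -0.16  0.14] grip 80.0
```

Call:
jog_arm(
  increments=[
    [[-0.025,0,0.005,0,0,0,0.2],[-0.025,0,0.005,0,0,0,0.2],[-0.025,0,0.005,0,0,0,0.2],[-0.02,0,0.004,0,0,0,0.2],[0,0,0,0,0,0,0.2]],
  ],
)

```text
time: 33.92
tool_pos: [0.5142, 0.005, 0.1522]
tcp_rot: [2.199, 2.164, -0.369]
wrist_force: [3.5, 0.4, -5.4]
width: 0.657
grip_force: 79.9
```

```bash
python3 -c "
from h import *
axst(pitch=.19,yaw=-.0)"
```

```text
t 33.92 ax mm [506.35  -5.38  99.26] F [ 3.5  0.4 -5.4] T [ 0.36 -0.59  0.16] rerr [-0.31 -0.16  0.13] grip 79.9
```

Call:
jog_arm(
  increments=[
    [[-0.025,0,0.005,0,0,0,0.2],[-0.025,0,0.005,0,0,0,0.2],[-0.02,0,0.004,0,0,0,0.2],[0,0,0,0,0,0,0.2],[0,0,0,0,0,0,0.2]],
  ],
)

```text
time: 34.33
tool_pos: [0.5142, 0.0041, 0.1523]
tcp_rot: [2.201, 2.165, -0.366]
wrist_force: [3.6, 6.0, -5.6]
width: 0.653
grip_force: 80.2
```

```bash
python3 -c "
from h import *
axst(pitch=.19,yaw=-.0)"
```

```text
t 34.33 ax mm [506.36  -6.12  99.31] F [ 3.6  6.  -5.6] T [ 1.2  -0.61  0.19] rerr [-0.33 -0.01  0.15] grip 80.2
```

Call:
jog_arm(
  increments=[
    [[0,0.015,0,0,0,0,0.2],[-0.02,0,0.004,0,0,0,0.2],[-0.02,0,0.004,0,0,0,0.2],[0,0,0,0,0,0,0.2],[0,0,0,0,0,0,0.2]],
  ],
)

```text
time: 34.75
tool_pos: [0.5142, 0.0039, 0.1522]
tcp_rot: [2.203, 2.166, -0.365]
wrist_force: [1.7, 10.7, -4.1]
width: 0.659
grip_force: 80.4
```

```bash
python3 -c "
from h import *
from tilt import tilt
a,R=axst(pitch=.19,yaw=-.0)
d=viewer.read_camera('side')[1]; C=cloud('side',d)
for y0 in (.0355,):
    tilt(C,np.array([.508,.015,.1]),Rt(0),.0,.0165,.0155,.006)   # shaft end face
tilt(C,np.array([.508,-.0065,.1]),Rt(0),.0195,.0275,.0225,.01,-.008)
tilt(C,np.array([.508,-.0065,.1]),Rt(0),.031,.038,-.02,.01,-.03)"
```

```text
t 34.75 ax mm [506.37  -6.19  99.24] F [ 1.7 10.7 -4.1] T [ 1.78 -0.39  0.08] rerr [-0.28  0.1   0.15] grip 80.4
149 x=0.0174 slope y 0.027 z -0.015 mad 0.0008
97 x=0.0237 slope y -0.015 z -0.014 mad 0.0011
41 x=-0.0180 slope y -0.038 z -0.019 mad 0.0009
```

```bash
python3 - <<'E'
from h import *
s=read_state();p=s['tool_pos'];R=Ro.from_rotvec(s['tcp_rot'])
R2=Rt(0,.15); T=np.array([.5063,.046,.1])+R2.apply([0,0,-.052]); print(T)
plan(T,R2,7)
print((R2.inv().apply([0,-.001,0])/.03).round(4))
E
```

```text
[0.51407078 0.046      0.1514161 ]
7 rows: [0.2, -0.004, -0.017] [0.007, 0.254, -0.042]
[-0.0333  0.      0.    ]
```

Call:
jog_arm(
  increments=[
    [[0.05,0,-0.01,0,0,0,0.2],[0.02,0,-0.004,0,0,0,0.2],[0,0,0,0,0,0,0.4],[0,0,0,0,0,0,0.7],[0,0,0,0,0,0,0.9]],
  ],
)

```text
time: 35.22
tool_pos: [0.5142, 0.0033, 0.1526]
tcp_rot: [2.199, 2.164, -0.371]
wrist_force: [-1.1, -0.7, 0.1]
width: 0.942
grip_force: 0.0
```

```bash
python3 - <<'E'
from h import *
axst(pitch=.19,yaw=0)
R2=Rt(0,.15); T=np.array([.5063,.046,.1])+R2.apply([0,0,-.052])
plan(T,R2,8)
E
```

```text
t 35.22 ax mm [506.26  -7.11  99.7 ] F [-1.1 -0.7  0.1] T [ 0.08 -0.05 -0.05] rerr [-0.24 -0.21  0.16] grip 0.0
8 rows: [0.178, -0.003, -0.014] [0.005, 0.229, -0.037]
```

Call:
jog_arm(
  increments=[
    [[0.2,0,-0.04,0,0,0,1],[0.2,0,-0.04,0,0.2,-0.03,1],[0.2,0,-0.03,0,0.23,-0.04,1],[0.2,0,-0.015,0,0.23,-0.04,1],[0.2,0,-0.01,0,0.23,-0.04,1]],
  ],
  force=20,
)

```text
time: 35.63
tool_pos: [0.515, 0.0348, 0.1513]
tcp_rot: [-2.196, -2.182, 0.265]
wrist_force: [0.4, -0.2, 0.1]
width: 1.001
grip_force: 0.0
```

Call:
jog_arm(
  increments=[
    [[0.2,0,0,0,0.23,-0.04,1],[0.15,0,0,0,0.23,-0.04,1],[0.07,0,0,0,0.23,-0.04,1],[0,0,0,0,0.23,-0.04,1],[0,0,0,0,0,0,1]],
  ],
)

```text
time: 36.05
tool_pos: [0.5149, 0.0467, 0.1502]
tcp_rot: [-2.143, -2.148, 0.156]
wrist_force: [0.6, -0.5, -0.1]
width: 1.001
grip_force: 0.0
```

```bash
python3 - <<'E'
from h import *
from tilt import tilt
axst(pitch=0,yaw=0,L=.052)
R2=Rt(0,.15); T=np.array([.5063,.046,.1])+R2.apply([0,0,-.052])
plan(T,R2,3)
E
```

```text
t 36.05 ax mm [507.4   46.7   98.79] F [ 0.6 -0.5 -0.1] T [-0.02 -0.02 -0.07] rerr [-0.26  0.01 -0.13] grip 0.0
3 rows: [-0.008, -0.011, -0.012] [0.015, -0.001, 0.007]
```

Call:
jog_arm(
  increments=[
    [[0,-0.03,0,0,0,0,0.4],[-0.1,0,0,0,0,0,0],[-0.15,0,0,0,0,0,0],[-0.15,0,0,0,0,0,0],[-0.1,0,0,0,0,0,0]],
  ],
)

```text
time: 36.47
tool_pos: [0.514, 0.0311, 0.1502]
tcp_rot: [-2.144, -2.149, 0.158]
wrist_force: [0.1, -0.5, -0.6]
width: 0.494
grip_force: 0.0
```

Call:
jog_arm(
  increments=[
    [[-0.04,0,0,0,0,0,0],[-0.04,0,0,0,0,0,0],[-0.02,0,0,0,0,0,0],[0,0,0,0,0,0,0],[0,0,0,0,0,0,0]],
  ],
)

```text
time: 36.88
tool_pos: [0.514, 0.0287, 0.1502]
tcp_rot: [-2.144, -2.149, 0.157]
wrist_force: [0.6, 0.0, -0.1]
width: 0.501
grip_force: 0.0
```

Call:
jog_arm(
  increments=[
    [[-0.03,0,0,0,0,0,0],[-0.03,0,0,0,0,0,0],[-0.02,0,0,0,0,0,0],[0,0,0,0,0,0,0],[0,0,0,0,0,0,0]],
  ],
)

```text
time: 37.3
tool_pos: [0.5141, 0.0271, 0.1502]
tcp_rot: [-2.143, -2.148, 0.155]
wrist_force: [-0.1, 5.4, -0.1]
width: 0.502
grip_force: 2.5
```

Call:
jog_arm(
  increments=[
    [[-0.03,0,0,0,0,0,0],[-0.02,0,0,0,0,0,0],[0,0,0,0,0,0,0],[0,0,0,0,0,0,0],[0,0,0,0,0,0,0]],
  ],
)

```text
time: 37.72
tool_pos: [0.5142, 0.0269, 0.1503]
tcp_rot: [-2.142, -2.147, 0.153]
wrist_force: [-0.3, 11.0, -0.1]
width: 0.5
grip_force: 5.1
```

Call:
jog_arm(
  increments=[
    [[-0.02,0,0,0,0,0,0],[-0.02,0,0,0,0,0,0],[0,0,0,0,0,0,0],[0,0,0,0,0,0,0],[0,0,0,0,0,0,0]],
  ],
)

```text
time: 38.13
tool_pos: [0.5142, 0.0268, 0.1503]
tcp_rot: [-2.141, -2.146, 0.15]
wrist_force: [0.8, 13.8, -0.2]
width: 0.502
grip_force: 7.1
```

```bash
python3 - <<'E'
from h import *
axst(pitch=0,yaw=0,L=.052)
E
```

```text
t 38.13 ax mm [506.7   27.    98.84] F [ 0.8 13.8 -0.2] T [ 2.11 -0.16  0.01] rerr [-0.29  0.27 -0.16] grip 7.1
```

Call:
jog_arm(
  increments=[
    [[0.15,0,0,0,0,0,0],[0.25,0,0,0,0,0,0],[0.25,0,0,0,0,0,0],[0.1,0,-0.2,0,0,0,0],[0,0,-0.8,0,0,0,0]],
  ],
)

```text
time: 38.55
tool_pos: [0.5152, 0.0465, 0.1766]
tcp_rot: [-2.138, -2.146, 0.167]
wrist_force: [-0.0, 0.1, -0.1]
width: 0.498
grip_force: 0.0
```

Call:
jog_arm(
  increments=[
    [[0,0,-0.9,0,0,0,0],[0,0,-0.9,0,0,0,0],[-0.3,0.5,-0.9,0,0,0,0],[-0.3,0.8,-0.9,0,0,0,0],[0,0.8,-0.5,0,0,0,0]],
  ],
)

```text
time: 38.97
tool_pos: [0.6005, 0.0271, 0.2972]
tcp_rot: [-2.148, -2.152, 0.153]
wrist_force: [0.7, -0.2, -0.5]
width: 0.499
grip_force: 0.0
```

Call:
jog_arm(
  increments=[
    [[-0.8,0,-0.3,0,0,0,0],[-0.9,0,0,0,0,0,0],[-0.9,0,0,0,0,0,0],[-0.9,0,0,0,0,0,0],[-0.9,0,0,0,0,0,0]],
  ],
)

```text
time: 39.38
tool_pos: [0.6002, -0.1048, 0.302]
tcp_rot: [-2.144, -2.15, 0.158]
wrist_force: [0.3, -0.1, 0.5]
width: 0.501
grip_force: 0.0
```

Call:
jog_arm(
  increments=[
    [[-0.9,0,0,0,0,0,0],[-0.5,0,0,0,0,0,0],[0,0,0,0,0,0,0],[0,0,0,0,0,0,0],[0,0,0,0,0,0,0]],
  ],
)

```text
time: 39.8
tool_pos: [0.6003, -0.1449, 0.3015]
tcp_rot: [-2.143, -2.149, 0.157]
wrist_force: [0.6, -0.6, -0.2]
width: 0.499
grip_force: 0.0
```

```bash
cat > fin.py <<'E'
from h import *
from tilt import tilt
axst()
p,d=viewer.read_camera('side'); C=cloud('side',d)
tilt(C,np.array([.508,.015,.1]),Rt(0),.0,.0165,.0165,.006,-.03)
tilt(C,np.array([.508,-.0065,.1]),Rt(0),.0195,.0275,.0225,.01,-.03)
tilt(C,np.array([.508,-.0065,.1]),Rt(0),.031,.038,-.02,.01,-.04)
t,d=viewer.read_camera('top'); C=cloud('top',d); cv2.imwrite("pics/topf.png",t);cv2.imwrite("pics/sidef.png",p)
g=cv2.cvtColor(t,6)
m=lambda a,b:(abs(C[...,0]-.506)<.03)&(C[...,2]>a)&(C[...,2]<b)&(abs(C[...,1])<.06)
h={}
for y,z in C[m(.1,.16)][:,1:]: h.setdefault(round(y/.003),[]).append(z)
print("top-profile",[(k*3,round(1e3*max(h[k]))) for k in sorted(h)])
r=int(round(proj("top",[.506,0,.12])[0][1])); print("row",r,list(zip(range(255,300),g[r+2,255:300].tolist())))
print("px expected shaft end(.0305,z.11) , boss end(.0145,z.125), plate back(-.0275 z.14), front(-.0355)",proj("top",[[.506,.0305,.11],[.506,.0145,.127],[.506,-.0275,.14],[.506,-.0355,.14]]).round(1).tolist())
E
python3 fin.py
```

```text
t 39.80 ax mm [ 592.41 -144.89  247.6 ] F [ 0.6 -0.6 -0.2] T [-0.01 -0.06 -0.02] rerr [-0.19  9.04 -2.36] grip 0.0
158 x=0.0172 slope y 0.021 z -0.015 mad 0.0008
196 x=0.0228 slope y 0.004 z -0.011 mad 0.0010
198 x=-0.0191 slope y 0.017 z 0.004 mad 0.0011
top-profile [(-57, 131), (-54, 126), (-51, 128), (-48, 128), (-45, 129), (-42, 128), (-39, 127), (-36, 142), (-33, 142), (-30, 140), (-27, 142), (-24, 135), (-21, 130), (-18, 131), (-15, 131), (-12, 131), (-9, 131), (-6, 129), (-3, 131), (0, 130), (3, 130), (6, 130), (9, 131), (12, 129), (15, 129), (18, 121), (21, 120), (24, 120), (27, 119), (30, 119)]
row 175 [(255, 114), (256, 115), (257, 112), (258, 112), (259, 118), (260, 130), (261, 158), (262, 185), (263, 194), (264, 195), (265, 194), (266, 192), (267, 175), (268, 144), (269, 140), (270, 138), (271, 134), (272, 131), (273, 130), (274, 134), (275, 147), (276, 157), (277, 158), (278, 160), (279, 165), (280, 165), (281, 165), (282, 162), (283, 160), (284, 157), (285, 138), (286, 103), (287, 84), (288, 79), (289, 81), (290, 88), (291, 110), (292, 161), (293, 200), (294, 204), (295, 197), (296, 152), (297, 66), (298, 48), (299, 49)]
px expected shaft end(.0305,z.11) , boss end(.0145,z.125), plate back(-.0275 z.14), front(-.0355) [[260.7, 176.0], [267.6, 174.4], [286.7, 173.0], [290.3, 172.9]]
```

```bash
python3 -c "
from workcell import bot
print(bot.finish_job())"
```

```text
the job is handed in; nothing more can be done
None
```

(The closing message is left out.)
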